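# Stamp the motif on a clay tile

### The job

Take the rubber stamp, ink its face level in the middle of the violet pad, then print it in the middle of the plain cream tile on the sloped easel: face flat on the tile, long side up the slope, with a firm and even press that neither forces it, nor smears the print or shifts the tile, and lift it straight off. Then stand the stamp face down in the middle of the black cleaning pad again and let go of it, without dropping it. Touch neither the turquoise pad nor the patterned tile with the stamp, and leave everything else where it is.

Things in the scene. Friction and masses are not known exactly. Their poses are not given: they have to be found in the camera images.
- stamp_grip (a point): Middle of the stamp's flat-sided wooden handle: the place to hold it, 53 mm above the unloaded face. Handle 40 mm (x) by 22 mm (y), 23 to 79 mm above the face, gripped across its 22 mm (along y). Below it a wood mount 50 x 34 mm, 7 to 23 mm above the face. z points from the face up the handle, x along the long side. About 95 g. It starts face down on the black cleaning pad.
- stamp_face (a point): Centre of the printing face of the stamp: a red-brown rubber die 44 mm (x) by 28 mm (y), same axes as the stamp. The die sits on a foam cushion that gives up to 5 mm into the mount, 2.5 N per mm; a print or an inking is good from 4 N (about 2 mm of give), and over 30 N the motif is squashed.
- stamp: The whole rubber stamp; origin at the centre of its unloaded face, z up the handle, x along the long side.
- violet_pad_top (a point): Centre of the top of the violet ink foam, 70 x 70 mm, level, 18 mm above the table, raised 5 mm above its black tray of 80 x 80 mm; z up. The tray is loose (130 g).
- violet_pad: The violet ink pad, origin at the centre of its underside.
- blank_top (a point): Centre of the upper face of the plain cream clay tile to be printed. Tile 100 mm (x, up the slope) by 70 mm (y, across), 8 mm thick, 90 g; z is square out of the face, 25 degrees from vertical and leaning towards the robot. The tile is loose: it lies on the easel's board with its lower edge on the ledge, which stands 4 mm higher than the tile's face.
- blank: The plain cream tile, origin at the centre of its underside, axes as its top.
- finished: The patterned tile (blue with coloured stripes), same size, beside the cream one on the easel; origin at the centre of its underside. Either may be on the left.
- easel: Fixed wooden table easel, origin under its middle on the table, x away from the worker. Dark wooden board 280 mm wide (y), 220 mm up the slope, sloped 25 degrees up towards +x; its lower edge lies at x = -105 mm, 35 mm high, its upper edge at x = +94 mm, 128 mm high.
- scrubber_top (a point): Centre of the black face of the stamp cleaning pad, 108 x 108 mm, level, 22 mm above the table, in a white tray of 124 x 124 mm, fixed; z up.
- scrubber: The cleaning pad in its tray, origin at the centre of its underside.
- turquoise_pad: The other ink pad, with turquoise foam, same size as the violet one; origin at the centre of its underside. The two pads may have changed places.
- tall_bottle: Magenta and striped clay bottle, 106 mm high, 60 mm across, loose; origin at the centre of its underside.
- short_bottle: Turquoise and striped clay bottle, 82 mm high, 46 mm across, loose; origin at the centre of its underside.
Not all that is in view belongs to the job. Leave any brown or red look-alike of the violet_pad alone.

How it is judged:
On the way, in this order (a step that is already met when the one before it is completed fails the run):
1. the stamp's face is pressed level on the violet foam (over 3.5 N, within 12 mm of its middle, under 0.12 rad from level) for 0.2 s (contact force between stamp and violet_pad above 3.5 N and horizontal distance between stamp_face and violet_pad_top below 0.012 m and angle between stamp_face's own z axis and vertical below 0.12 rad), for 0.2 s.
2. the stamp is pressed on the cream tile (over 3.5 N, within 5 mm of the middle both ways, under 0.09 rad from square to the face, long side within 0.12 rad of the tile's) for 0.3 s (contact force between stamp and blank above 3.5 N and x of stamp_face in the frame of blank_top between -0.005 and 0.005 m and y of stamp_face in the frame of blank_top between -0.005 and 0.005 m and angle between the z axis of stamp_face and the z axis of blank_top, either way round below 0.09 rad and angle between the x axis of stamp_face and the x axis of blank_top, either way round below 0.12 rad), for 0.3 s.
3. the stamp is lifted straight off: 6 to 30 mm clear of the tile, still within 9 mm of its middle both ways and 0.15 rad of square (contact force between stamp and blank below 0.05 N and z of stamp_face in the frame of blank_top between 0.006 and 0.03 m and x of stamp_face in the frame of blank_top between -0.009 and 0.009 m and y of stamp_face in the frame of blank_top between -0.009 and 0.009 m and angle between the z axis of stamp_face and the z axis of blank_top, either way round below 0.15 rad).
At the end, for the whole second after the job is handed in: The stamp stands upright (0.1 rad), face down, at rest and released on the black cleaning pad, within 25 mm of its middle both ways; the cream tile is within 6 mm and the patterned tile within 10 mm of where they lay; ink pads and bottles within 15 mm of where they stood (x of stamp_face in the frame of scrubber_top between -0.025 and 0.025 m and y of stamp_face in the frame of scrubber_top between -0.025 and 0.025 m and z of stamp_face in the frame of scrubber_top between -0.004 and 0.004 m and angle between stamp's own z axis and vertical below 0.1 rad and linear speed of stamp below 0.02 m/s and contact force between stamp and scrubber above 0.2 N and contact force between stamp and the fingers below 0.05 N and distance of blank from where it was at the start of the episode below 0.006 m and distance of finished from where it was at the start of the episode below 0.01 m and distance of each of violet_pad, turquoise_pad, tall_bottle, short_bottle from where it was at the start of the episode below 0.015 m); the robot touches nothing.
It fails at once if the stamp touches the cream tile more than 7.5 mm off its middle, or over 0.17 rad crooked (a smeared or misplaced print) (contact force between stamp and blank above 0.5 N and (x of stamp_face in the frame of blank_top above 0.0075 m or x of stamp_face in the frame of blank_top below -0.0075 m or y of stamp_face in the frame of blank_top above 0.0075 m or y of stamp_face in the frame of blank_top below -0.0075 m or angle between the z axis of stamp_face and the z axis of blank_top, either way round above 0.17 rad or angle between the x axis of stamp_face and the x axis of blank_top, either way round above 0.17 rad)).
It fails at once if the stamp is forced, with over 30 N on the tile or the violet pad (contact force between stamp and blank above 30 N or contact force between stamp and violet_pad above 30 N).
It fails at once if the stamp touches the turquoise pad or the patterned tile (contact force between stamp and turquoise_pad above 0.2 N or contact force between stamp and finished above 0.2 N).
It fails at once if the stamp is dropped (contact force between stamp and the fingers below 0.05 N and linear speed of stamp above 0.45 m/s).
It fails at once if the cream tile is shifted by more than 6 mm, or a bottle, an ink pad or the patterned tile by more than 15 mm (distance of any of tall_bottle, short_bottle, turquoise_pad, violet_pad, finished from where it was at the start of the episode above 0.015 m or distance of blank from where it was at the start of the episode above 0.006 m).
It also fails if it takes over 72 s, if anything falls off the work surface, if the arm or the gripper's body presses on something with over 40 N, if the wrist force passes 120 N, or if a joint passes its speed limit or range.

### The arm

A 7-joint arm with a two-finger parallel gripper is mounted at the origin on the work surface. World frame = base frame: x ahead of the robot, y to its left, z up, the work surface at z = 0. Lengths are in m, angles in rad, forces in N, time in s.
With the tool pointing down it reaches from about 0.425 to 0.875 m from the base axis. Payload 4.7 kg.
Tool frame: the origin (TCP) lies at the very end of the fingers, on their centre line; the grasp point (between the pads) lies 19 mm behind it; z points along the fingers, y is the line along which they close (so a half turn about z gives the same grasp; the last joint's range is limited). The gripper opens to 87 mm and grips with 3 to 60 N. Pads are 19 mm wide; open, the fingers measure 117 mm over their backs; the gripper's body (75 mm by 190 mm) begins 51 mm behind the grasp point.
Start: joints at [-1.335, 0.321, -0.07, 1.45, 0.023, 1.371, -0.057], TCP at [0.143, 0.634, 0.189] pointing down, gripper open.
Joint ranges: [-2.86, 2.86], [-0.3, 2.09], [-1.38, 1.24], [0.06, 2.45], [-1.56, 4.7], [0.09, 2.05], [-2.69, 2.69]. Speed limits (rad/s): [2.57, 2.57, 3.14, 3.14, 3.14, 3.14, 3.14].

### API

Orientations are given as [roll, pitch, yaw] about the fixed x, y, z axes, in that order (R = Rz(yaw) Ry(pitch) Rx(roll)).
In Python, from plant import ctrl, optics, nets gives the robot as it stands.
- The arm moves only by the shell command python3 -m creep 'ROWS'. ROWS is JSON, a list of rows, each a list of 5 numbers: the shift along the tool's x, y, z in mm, then the turn about the tool's z in degrees, then the opening, from 0 (shut) to 1 (fully open). A call has 1 to 8 rows; each row shifts and turns the commanded pose from where the row before left it, along the tool's axes as they then stand; what a row does not reach is not made up. A row lasts 1/12 s, in which the tool goes at most 41.7 mm and 7.16 degrees, less where a joint would pass 70% of its speed; a pose out of reach is approached as far as the arm can. A call with a gripper value outside its range is refused whole. The fingers move at their own pace and stop on an object; the grip force is fixed at half the most. Time passes only in rows, so rows that do not move let the fingers close. It gives the time, the measured TCP pose, the force, the opening and the grip force at its end, in the units of the state.
- ctrl.get_obs(): the state, without advancing time (a new reading comes with each control period).
- optics.grab_frame(name): name is "side" or "top"; returns the picture (400x640x3 uint8, blue, green, red); there is no depth.
- optics.get_calibration(name): a dict with "camera_matrix" (3x3 intrinsics, pixels), "rvec" (rotation vector, rad) and "tvec" (3), from world to camera coordinates, as OpenCV has them. Camera axes: x right, y down, z forward; pixel columns grow to the right and rows downward; lengths in m; the calibration is good to about 2 mm. A picture is of the moment at which its call begins. get_calibration takes no time and is no camera call.
- ctrl.sign_off(): hands the job in; it is judged then, once.
Trained networks look in the newest picture that a camera, given by its name, has taken for a name from the list of things; names that differ only in an ending like _2 or _b are one class to them, and where a whole thing is asked for, a point or a joint stands for the part that bears it (a point fixed in the world has none). Each returns a list of dicts, best first, with "score" (0 to 1); they miss things now and then, are a little off and sometimes report something else, mostly with a low value. They report only what shows in the picture. A call takes as long as a camera call. They do not tell look-alikes from the thing itself.
- nets.boxes_of(query, camera): "centre" ([x, y, z] in m, in the coordinates of the camera as it stood for that picture, good to about 4 mm: the middle of the surface that is visible of it).
- nets.cut_out(query, camera): "region" (400x640 bool, what is visible of it).
- nets.place_of(query, camera): "centre" ([x, y, z] in m, in the coordinates of the camera as it stood for that picture, good to about 4 mm: a listed point, or the origin of a listed thing).
The state is a dict: "t": time; "joint_pos": joint angles; "qd": joint speeds; "effort": joint torques, N m; "position": TCP position; "tcp_rot": TCP orientation; "force": force on the tool from outside, world axes, zero at the start; "wrist_torque": the same for the moment, N m; "finger_gap": opening from 0.0 (shut) to 1.0 (fully open); "grip_force": force on a finger pad.
Only numpy, scipy, OpenCV 4.12 (cv2) and the standard library are available. Lean on these libraries where they do the work, as an engineer would, in place of code of your own. Each camera call takes 0.05 s, during which the arm holds its last target. There are 200 camera calls.

## Working session

There is one attempt and no reset: what is moved stays moved. The work goes in short steps, Python scripts to look and compute and a shell command to move; the robot and the scene stay as the last step left them, time stands still between calls to the robot, and variables do not carry over. Pictures are saved under pics/ and viewed, at most 10 in all, crops included, and the job is handed in when it is done.

```bash
ls; mkdir -p pics
cat > h.py <<'E'
import numpy as np, cv2
from plant import ctrl, optics, nets
def cal(c):
    k=optics.get_calibration(c); R=cv2.Rodrigues(np.array(k["rvec"],float))[0]
    return np.array(k["camera_matrix"],float),R,np.array(k["tvec"],float).ravel()
def w(c,p):
    K,R,t=cal(c); return R.T@(np.array(p)-t)
def px(c,P):
    K,R,t=cal(c); q=K@(R@np.array(P)+t); return q[:2]/q[2]
def ray(c,u,v,z):
    K,R,t=cal(c); d=R.T@np.linalg.inv(K)@[u,v,1]; o=-R.T@t; return o+d*(z-o[2])/d[2]
E
python3 - <<'E'
from h import *
np.set_printoptions(precision=4,suppress=True)
o=ctrl.get_obs(); print(o)
for c in("side","top"):
    f=optics.grab_frame(c); cv2.imwrite(f"pics/{c}0.png",f)
    for q in ["stamp_grip","stamp_face","violet_pad_top","turquoise_pad","blank_top","blank","finished","easel","scrubber_top","tall_bottle","short_bottle"]:
        for d in nets.place_of(q,c)[:3]: print(c,q,round(d["score"],2),w(c,d["centre"]),px(c,w(c,d["centre"])).round())
E
```

```text
pics
{'t': 0.0, 'joint_pos': array([-1.3349,  0.3218, -0.0701,  1.4517,  0.0227,  1.3708, -0.0569]), 'qd': array([-0.0017,  0.0007,  0.0008, -0.001 ,  0.0016, -0.0002, -0.0009]), 'effort': array([ -0.0001, -49.1283,  -0.4038, -31.2534,  -0.0638,   0.0437,
         0.0002]), 'position': array([0.1429, 0.6334, 0.1882]), 'tcp_rot': array([-3.1397,  0.0001,  2.9199]), 'force': array([ 0.9431, -0.1865,  0.0265]), 'wrist_torque': array([ 0.0055,  0.0347, -0.0217]), 'grip_force': 0.0, 'finger_gap': 0.9993859467166678}
side stamp_grip 0.86 [0.5158 0.2967 0.0728] [280. 121.]
side stamp_grip 0.72 [0.6177 0.066  0.0718] [332. 161.]
side violet_pad_top 0.96 [ 0.5688 -0.3027  0.0142] [361. 273.]
side violet_pad_top 0.6 [ 0.3933 -0.4881  0.0151] [322. 358.]
side violet_pad_top 0.57 [ 0.4601 -0.1986  0.0193] [311. 253.]
side turquoise_pad 0.97 [ 0.4164 -0.3536 -0.0029] [314. 310.]
side blank 0.82 [0.6217 0.0678 0.0651] [333. 162.]
side finished 0.69 [ 0.633  -0.0733  0.0668] [353. 194.]
side easel 0.8 [ 0.6739 -0.0086  0.0017] [357. 189.]
side easel 0.65 [0.6196 0.0719 0.064 ] [332. 162.]
side tall
[... 501 characters left out ...]
3 -0.3574  0.0011] [425. 246.]
top turquoise_pad 0.58 [ 0.667   0.3244 -0.0024] [205. 170.]
top blank_top 0.58 [0.6221 0.0711 0.0716] [283. 177.]
top blank_top 0.24 [0.5178 0.2934 0.0237] [211. 215.]
top blank_top 0.22 [ 0.4139 -0.3552 -0.0027] [424. 246.]
top blank 0.73 [0.6223 0.0647 0.064 ] [285. 177.]
top finished 0.88 [ 0.6343 -0.0721  0.0616] [331. 173.]
top finished 0.55 [0.6235 0.0675 0.0629] [284. 177.]
top easel 0.93 [ 0.6692 -0.0061  0.005 ] [309. 167.]
top scrubber_top 0.8 [0.5187 0.2908 0.026 ] [212. 214.]
top tall_bottle 0.97 [0.6675 0.3271 0.0001] [204. 169.]
top short_bottle 0.49 [ 0.6769 -0.3318 -0.0022] [412. 163.]
top short_bottle 0.46 [ 0.634  -0.0727  0.0606] [331. 173.]
```

View pics/top0.png

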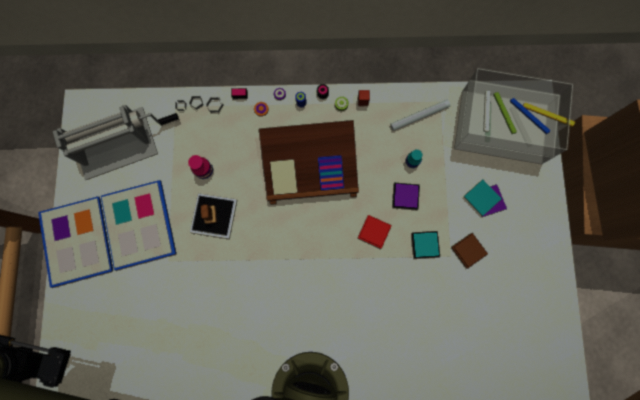

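View pics/side0.png

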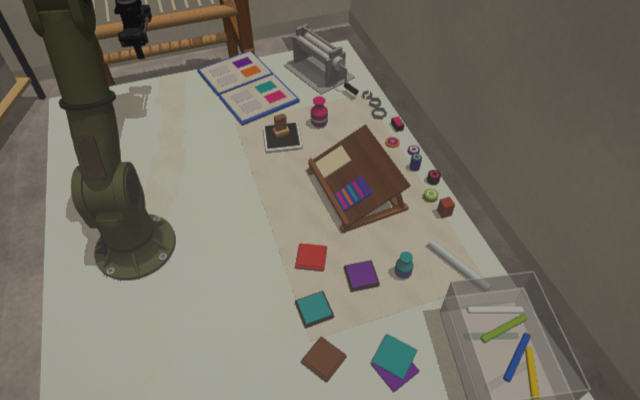

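Top view: the violet pad with a black tray is at (407,196). Candidates for it are the turquoise pad (425,246), red look-alike (375,232), brown look-alike (469,250), loose teal/violet sheets (485,198) and book swatch (62,228). I choose (407,196). The stamp is on the black pad at (210,213). The cream tile (284,177) is on the left of the easel and the patterned one (331,173) on the right.

Run:
```python
from h import *
np.set_printoptions(precision=4,suppress=True)
ez=None
def rect(q,c,k,plane):
    # region pixels projected on a plane (point p0, normal n)
    D=[d for d in nets.cut_out(q,c)]
    K,R,t=cal(c)
    for d in D[:k]:
        m=d["region"]; 
        m4=cv2.resize(m.astype(np.uint8)*255,None,fx=4,fy=4,interpolation=cv2.INTER_LINEAR)>127
        v,u=np.nonzero(m4); u=(u+.5)/4-.5; v=(v+.5)/4-.5
        rr=np.c_[u,v,np.ones(len(u))]@np.linalg.inv(K).T@R; o=-R.T@t
        p0,n=plane; s=((p0-o)@n)/(rr@n); P=o+rr*s[:,None]
        e1=np.array([1,0,0.])-n[0]*n; e1/=np.linalg.norm(e1); e2=np.cross(n,e1)
        A=np.c_[(P-p0)@e1,(P-p0)@e2].astype(np.float32)*1000
        (cx,cy),sz,a=cv2.minAreaRect(A)
        print(c,q,round(d["score"],2),"n",m.sum(),"c",p0+e1*cx/1000+e2*cy/1000,"mean",p0+e1*A[:,0].mean()/1000+e2*A[:,1].mean()/1000,"size",np.round(sz,1),"ang",round(a,1))
up=np.array([0,0,1.])
for c in("side","top"):
    optics.grab_frame(c)
    rect("violet_pad_top",c,3,(np.array([.5,0,.018]),up))
    rect("scrubber_top",c,1,(np.array([.5,0,.022]),up))
    y=.083; n=np.array([-np.sin(.4363)*np.cos(y),-np.sin(.4363)*np.sin(y),np.cos(.4363)])
    rect("blank_top",c,1,(np.array([.622,.069,.0675]),n))
    rect("finished",c,1,(np.array([.634,-.072,.0675]),n))
    rect("easel",c,1,(np.array([.66,0,.08]),n))
f=cv2.imread("pics/top0.png"); g=cv2.imread("pics/side0.png")
a=cv2.resize(f[185:245,180:240],(480,480),interpolation=cv2.INTER_CUBIC)
b=cv2.resize(g[105:165,250:310],(320,320),interpolation=cv2.INTER_CUBIC)
cv2.imwrite("pics/crop1.png",np.hstack([a,np.vstack([b,np.zeros((160,320,3),np.uint8)])])*1)
```

```text
side violet_pad_top 0.93 n 755 c [ 0.4556 -0.2132  0.018 ] mean [ 0.4555 -0.213   0.018 ] size [91.2 81.7] ang 64.6
side violet_pad_top 0.93 n 1117 c [ 0.395  -0.4908  0.018 ] mean [ 0.3945 -0.4924  0.018 ] size [83.4 83.2] ang 34.0
side violet_pad_top 0.57 n 802 c [ 0.564  -0.3106  0.018 ] mean [ 0.5635 -0.3116  0.018 ] size [86.2 81.9] ang 84.6
side scrubber_top 0.85 n 838 c [0.5136 0.2743 0.022 ] mean [0.5123 0.2646 0.022 ] size [140.7 126. ] ang 79.8
side blank_top 0.74 n 629 c [0.6203 0.0688 0.0667] mean [0.6202 0.0682 0.0667] size [105.8  80.3] ang 4.8
side finished 0.74 n 801 c [0.5116 0.2695 0.0238] mean [0.5092 0.2607 0.0224] size [115.8 172.5] ang 60.5
side easel 0.72 n 4884 c [ 0.6584 -0.0414  0.0776] mean [ 0.6754 -0.0459  0.0854] size [237.6 346.9] ang 4.8
top violet_pad_top 0.93 n 724 c [ 0.3962 -0.4829  0.018 ] mean [ 0.3961 -0.4838  0.018 ] size [82.2 86.3] ang 33.4
top violet_pad_top 0.81 n 708 c [ 0.4597 -0.2015  0.018 ] mean [ 0.4592 -0.2015  0.018 ] size [82.4 85.8] ang 62.8
top violet_pad_top 0.58 n 641 c [ 0.5677 -0.3029  0.018 ] mean [ 0.5671 -0.303   0.018 ] size [79.8 83.2] ang 83.8
top blank_top 0.63 n 833 c [0.6214 0.0705 0.0673] mean [0.6221 0.0705 0.0676] size [107.2  76.8] ang 2.8
top finished 0.75 n 810 c [ 0.6339 -0.0705  0.0675] mean [ 0.6337 -0.0706  0.0674] size [105.7  75.5] ang 4.8
top easel 0.96 n 5472 c [ 0.661  -0.0084  0.0801] mean [ 0.6773 -0.0108  0.0876] size [234.4 284.6] ang 5.2
```

View pics/crop1.png

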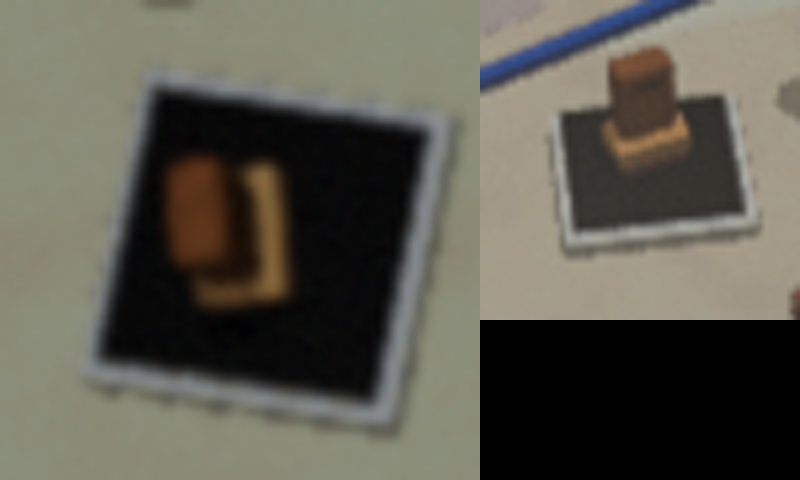

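The crop shows the stamp upright on the black pad: handle top at about (204.6,211), light mount at about (212,214), long side nearly along world x. Now I'll refine with colour masks and two-view triangulation.

```bash
cat >> h.py <<'E'
def tri(a,b):
    M=[];r=[]
    for c,(u,v) in (("side",a),("top",b)):
        K,R,t=cal(c); P=K@np.c_[R,t]
        for k,x in((0,u),(1,v)):
            q=P[k]-x*P[2]; M.append(q[:3]); r.append(-q[3])
    X,res,_,_=np.linalg.lstsq(np.array(M),np.array(r),rcond=None); 
    return X,[px("side",X)-a,px("top",X)-b]
def blob(f,lo,hi,box,s=4):
    x0,y0,x1,y1=box; g=cv2.resize(f[y0:y1,x0:x1],None,fx=s,fy=s,interpolation=cv2.INTER_CUBIC)
    m=cv2.inRange(cv2.cvtColor(g,cv2.COLOR_BGR2HSV),np.array(lo),np.array(hi))
    n,l,st,ce=cv2.connectedComponentsWithStats(m); i=1+st[1:,4].argmax(); m=(l==i)
    v,u=np.nonzero(m); return m,(ce[i]+.5)/s-.5+[x0,y0],np.c_[(u+.5)/s-.5+x0,(v+.5)/s-.5+y0]
def onplane(c,uv,p0,n):
    K,R,t=cal(c); rr=np.c_[uv,np.ones(len(uv))]@np.linalg.inv(K).T@R; o=-R.T@t
    return o+rr*(((p0-o)@n)/(rr@n))[:,None]
E
python3 - <<'E'
from h import *
np.set_printoptions(precision=4,suppress=True)
F={c:cv2.imread(f"pics/{c}0.png") for c in("side","top")}
H={c:cv2.cvtColor(F[c],cv2.COLOR_BGR2HSV) for c in F}
for c,u,v,nm in(("top",204,210,"handle"),("top",215,213,"mount"),("top",284,177,"tile"),("top",330,173,"fin"),("top",407,196,"viol"),("top",205,228,"black"),("top",300,150,"board"),("top",290,225,"table"),("side",280,121,"h?"),("side",333,162,"tile"),("side",361,273,"viol"),("side",281,118,"handletop"),("side",343,150,"board")): print(nm,c,H[c][v,u])
c0={}
for nm,lo,hi,bs,bt in(("violet",(125,60,40),(160,255,255),(335,250,390,300),(385,175,430,220)),("tile",(18,30,100),(40,130,255),(305,135,360,185),(265,150,300,200))):
    ms,a,ps=blob(F["side"],lo,hi,bs); mt,b,pt=blob(F["top"],lo,hi,bt)
    X,e=tri(a,b); print(nm,a,b,X,e,ms.sum()/16,mt.sum()/16)
    n=np.array([0,0,1.]) if nm=="violet" else np.array([-np.sin(.4363)*np.cos(.085),-np.sin(.4363)*np.sin(.085),np.cos(.4363)])
    ex=np.array([1,0,0])-n[0]*n; ex/=np.linalg.norm(ex); ey=np.cross(n,ex)
    for c,p in(("side",ps),("top",pt)):
        Q=onplane(c,p,X,n)-X; r=cv2.minAreaRect(np.c_[Q@ex,Q@ey].astype(np.float32)*1000); print("  ",c,np.round(r[0],1),np.round(r[1],1),round(r[2],1))
E
```

```text
handle top [ 12 185  87]
mount top [ 16 153  70]
tile top [ 30  60 140]
fin top [ 91 219  84]
viol top [141 196  99]
black top [135  46  11]
board top [ 10 198  49]
table top [ 36  37 143]
h? side [11 76 64]
tile side [ 22  64 163]
viol side [141 124 115]
handletop side [ 12 122  96]
board side [ 22  63 161]
violet [361.3075 273.9209] [406.1178 195.186 ] [ 0.5692 -0.304   0.0142] [array([ 0.3664, -0.1165]), array([-0.0368,  0.3917])] 602.9375 545.25
   side [-0.8  0.7] [71.5 71.5] 84.0
   top [1.4 0.2] [74.3 73.6] 83.9
tile [317.5087 150.3938] [283.3285 176.6321] [0.5855 0.0635 0.1389] [array([ 5.0906, -1.8295]), array([-0.4042,  6.6507])] 785.5625 762.375
   side [-24.3 -27.3] [171.3 147.2] 53.1
   top [18.3 -1.6] [95.8 66.4] 4.8
```

Run:
```python
from h import *
np.set_printoptions(precision=4,suppress=True)
F={}
uv={}
n=np.array([-np.sin(.4363)*np.cos(.085),-np.sin(.4363)*np.sin(.085),np.cos(.4363)])
M={}
for c in("side","top"):
    F[c]=optics.grab_frame(c)
    m=max(nets.cut_out("blank_top",c),key=lambda d:d["score"])["region"]
    g=F[c].copy(); g[~cv2.dilate(m.astype(np.uint8),np.ones((3,3))).astype(bool)]=0
    M[c]=blob(g,(15,25,90),(45,140,255),(260,130,370,200)); uv[c]=M[c][1]
X,e=tri(uv["side"],uv["top"]); print("tile",X,e,[M[c][0].sum()/16 for c in M])
ex=np.array([1,0,0])-n[0]*n; ex/=np.linalg.norm(ex); ey=np.cross(n,ex)
for c in M:
    Q=onplane(c,M[c][2],X,n)-X; r=cv2.minAreaRect(np.c_[Q@ex,Q@ey].astype(np.float32)*1000); print("  ",c,np.round(r[0],1),np.round(r[1],1),round(r[2],1))
up=np.array([0,0,1.])
m,c_,p=blob(F["top"],(4,150,62),(15,255,255),(195,200,222,226))
P=onplane("top",p,np.array([0,0,.101]),up); r=cv2.minAreaRect(P[:,:2].astype(np.float32)*1000); print("handle top",r)
m,c_,p=blob(F["top"],(4,100,50),(30,255,255),(195,200,222,228))
P=onplane("top",p,np.array([0,0,.045]),up)[:,:2]*1000; print("mount+handle on z45: x lo",np.percentile(P[:,0],.5),"y lo",np.percentile(P[:,1],.5))
m,c_,p=blob(F["top"],(0,0,0),(180,255,28),(190,190,236,240)); P=onplane("top",p,np.array([0,0,.022]),up); print("black",cv2.minAreaRect(P[:,:2].astype(np.float32)*1000))
m,c_,p=blob(F["side"],(0,0,0),(180,90,50),(258,120,306,155)); P=onplane("side",p,np.array([0,0,.022]),up); print("black side",cv2.minAreaRect(P[:,:2].astype(np.float32)*1000))
```

```text
tile [0.6214 0.0694 0.0679] [array([ 0.2594, -0.0842]), array([-0.0323,  0.3297])] [np.float64(621.1875), np.float64(798.9375)]
   side [-1.4  1. ] [103.3  77.6] 4.8
   top [ 0.4 -0.1] [103.9  72.6] 4.9
handle top ((516.851806640625, 294.6104431152344), (36.538063049316406, 18.790117263793945), 7.28896427154541)
mount+handle on z45: x lo 490.80899492244106 y lo 274.5700091462403
black ((517.5360717773438, 290.2658996582031), (103.01432800292969, 102.30345153808594), 80.03475189208984)
black side ((560.764892578125, 322.6872253417969), (23.174203872680664, 20.035762786865234), 6.328617095947266)
```

```bash
cat >> h.py <<'E'
from scipy.spatial.transform import Rotation as Ro
def go(T,yaw=None):
    o=ctrl.get_obs(); R=Ro.from_euler("xyz",o["tcp_rot"]).as_matrix()
    d=(R.T@(np.array(T)-o["position"]))*1000
    y=o["tcp_rot"][2]; print("t",round(o["t"],2),"pos",o["position"].round(4),"rot",o["tcp_rot"].round(4),"gap",round(o["finger_gap"],3),"grip",round(o["grip_force"],1),"F",o["force"].round(1))
    print("shift tool mm",d.round(1),"turn deg",None if yaw is None else np.degrees(-((yaw-y+np.pi)%(2*np.pi)-np.pi)).round(1))
E
python3 -m creep '[[0,0,0,-5,1],[0,0,0,-5,1],[0,0,0,-5,1],[0,0,0,-5,1],[0,0,0,0,1]]'
python3 -c "
from h import *
go([.517,.2945,.18],3.269)"
```

```text
t: 2.42
position: [0.143, 0.634, 0.1893]
tcp_rot: [-3.142, -0.0, -3.012]
force: [-0.0, 0.0, -0.2]
finger_gap: 0.999
grip_force: 0.0
t 2.42 pos [0.143  0.634  0.1893] rot [-3.1416 -0.     -3.0122] gap 0.999 grip 0.0 F [-0.   0.  -0.2]
shift tool mm [-327.  -385.     9.3] turn deg 0.1
```

```bash
python3 -m creep '[[-20,-24,0,0,1],[-27,-32,0,0,1],[-27,-32,0,0,1],[-27,-32,0,0,1],[-27,-32,0,0,1],[-27,-32,0,0,1],[-27,-32,0,0,1],[-27,-32,0,0,1]]'
python3 -m creep '[[-27,-32,0,0,1],[-27,-32,0,0,1],[-27,-32,0,0,1],[-22,-25,0,0,1],[-10,-10,0,0,1],[-5,-7,0,0,1],[0,0,0,0,1],[0,0,0,0,1]]'
python3 -c "
from h import *
go([.517,.2945,.056],3.269)"
```

```text
t: 3.08
position: [0.382, 0.414, 0.1897]
tcp_rot: [3.141, 0.001, -3.017]
force: [0.4, 0.6, 0.3]
finger_gap: 1.0
grip_force: 0.0
t: 3.75
position: [0.514, 0.2951, 0.1892]
tcp_rot: [3.141, -0.001, -3.014]
force: [0.3, 0.7, -1.2]
finger_gap: 1.004
grip_force: 0.0
t 3.75 pos [0.514  0.2951 0.1892] rot [ 3.1408e+00 -8.0000e-04 -3.0144e+00] gap 1.004 grip 0.0 F [ 0.3  0.7 -1.2]
shift tool mm [ -3.   -1.1 133.2] turn deg -0.0
```

```bash
python3 -m creep '[[-3,-1,10,0,1],[0,0,25,0,1],[0,0,25,0,1],[0,0,25,0,1],[0,0,25,0,1],[0,0,15,0,1],[0,0,8,0,1],[0,0,0,0,1]]'
python3 -m creep '[[0,0,0,0,0],[0,0,0,0,0],[0,0,0,0,0],[0,0,0,0,0],[0,0,0,0,0],[0,0,0,0,0],[0,0,0,0,0],[0,0,0,0,0]]'
python3 - <<'E'
from h import *
go([.517,.2945,.15])
for c in("side","top"): cv2.imwrite(f"pics/{c}1.png",optics.grab_frame(c))
f=cv2.imread("pics/side1.png"); cv2.imwrite("pics/crop2.png",cv2.resize(f[70:170,220:340],(720,600),interpolation=cv2.INTER_CUBIC))
E
```

```text
t: 4.42
position: [0.5154, 0.294, 0.0537]
tcp_rot: [-3.14, -0.004, -3.012]
force: [-0.7, -0.0, -0.6]
finger_gap: 0.997
grip_force: 0.0
t: 5.08
position: [0.5181, 0.2935, 0.0564]
tcp_rot: [3.141, 0.0, -3.014]
force: [-0.9, 0.1, 0.5]
finger_gap: 0.475
grip_force: 0.0
t 5.08 pos [0.5181 0.2935 0.0564] rot [ 3.1414e+00  2.0000e-04 -3.0144e+00] gap 0.475 grip 0.0 F [-0.9  0.1  0.5]
shift tool mm [  0.9   1.2 -93.6] turn deg None
```

View pics/crop2.png

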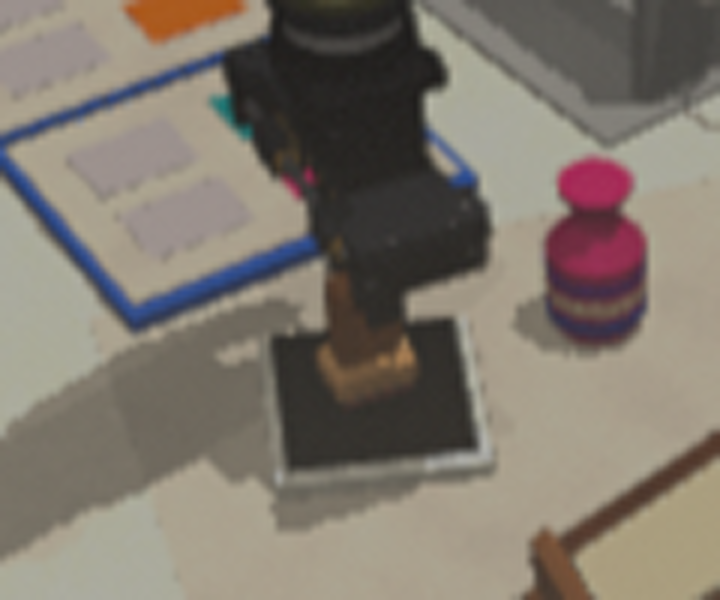

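The gripper straddles the stamp's handle (crop about (370,280)), with the mount free below. I'll continue closing and lift.

```bash
python3 -m creep '[[0,0,0,0,0],[0,0,0,0,0],[0,0,0,0,0],[0,0,0,0,0],[0,0,0,0,0],[0,0,0,0,0],[0,0,0,0,0],[0,0,0,0,0]]'
python3 -m creep '[[0,0,-3,0,0],[0,0,-15,0,0],[0,0,-20,0,0],[0,0,-25,0,0],[0,0,-25,0,0],[0,0,-5,0,0],[0,0,0,0,0],[0,0,0,0,0]]'
python3 -c "
from h import *
go([.568,-.304,.16],0.085-np.pi)"
```

```text
t: 5.85
position: [0.518, 0.2935, 0.0563]
tcp_rot: [3.141, 0.0, -3.014]
force: [-0.2, 0.6, 0.1]
finger_gap: 0.249
grip_force: 29.8
t: 6.52
position: [0.5176, 0.2932, 0.1486]
tcp_rot: [-3.141, -0.001, -3.014]
force: [-0.1, -0.4, -1.2]
finger_gap: 0.248
grip_force: 29.8
t 6.52 pos [0.5176 0.2932 0.1486] rot [-3.1414e+00 -6.0000e-04 -3.0143e+00] gap 0.248 grip 29.8 F [-0.1 -0.4 -1.2]
shift tool mm [  25.8 -598.8  -11.2] turn deg 2.4
```

```bash
python3 -m creep '[[1,-10,0,1.2,0],[1,-25,0,1.2,0],[1,-35,0,0,0],[1,-35,0,0,0],[1,-35,0,0,0],[1,-35,0,0,0],[1,-35,0,0,0],[1,-35,0,0,0]]'
python3 -m creep '[[1,-35,0,0,0],[1,-35,0,0,0],[1,-35,0,0,0],[1,-35,0,0,0],[1,-35,0,0,0],[1,-35,0,0,0],[1,-35,0,0,0],[1,-35,0,0,0]]'
python3 -m creep '[[1,-35,0,0,0],[1,-25,0,0,0],[1,-10,0,0,0],[0,0,0,0,0],[0,0,0,0,0],[0,0,0,0,0]]'
python3 -c "
from h import *
go([.568,-.304,.056],0.085-np.pi)"
```

```text
t: 7.18
position: [0.5302, 0.046, 0.1476]
tcp_rot: [-3.141, -0.003, -3.058]
force: [0.6, 0.4, -1.2]
finger_gap: 0.247
grip_force: 29.8
t: 7.85
position: [0.5459, -0.2329, 0.1476]
tcp_rot: [3.141, -0.003, -3.058]
force: [0.4, -0.1, -0.6]
finger_gap: 0.247
grip_force: 29.8
t: 8.35
position: [0.5509, -0.2983, 0.1484]
tcp_rot: [3.139, -0.001, -3.054]
force: [-0.1, -0.1, -0.4]
finger_gap: 0.248
grip_force: 29.8
t 8.35 pos [ 0.5509 -0.2983  0.1484] rot [ 3.1392e+00 -8.0000e-04 -3.0540e+00] gap 0.248 grip 29.8 F [-0.1 -0.1 -0.4]
shift tool mm [-16.6  -7.4  92.4] turn deg 0.1
```

```bash
python3 -m creep '[[-8,-4,0,0,0],[-8,-3,20,0,0],[0,0,30,0,0],[0,0,25,0,0],[0,0,10,0,0],[0,0,3,0,0],[0,0,0,0,0],[0,0,0,0,0]]'
python3 -c "
from h import *
go([.568,-.304,.056],0.085-np.pi)
for c in('side','top'):
    optics.grab_frame(c)
    for q in('violet_pad_top','stamp_grip'):
        for d in nets.place_of(q,c)[:3]: print(c,q,round(d['score'],2),w(c,d['centre']).round(4))"
```

```text
t: 9.02
position: [0.5686, -0.3067, 0.0628]
tcp_rot: [-3.141, 0.002, -3.056]
force: [0.4, 0.2, -0.6]
finger_gap: 0.247
grip_force: 29.8
t 9.02 pos [ 0.5686 -0.3067  0.0628] rot [-3.1406e+00  2.2000e-03 -3.0555e+00] gap 0.247 grip 29.8 F [ 0.4  0.2 -0.6]
shift tool mm [0.4 2.8 6.8] turn deg 0.1
side violet_pad_top 0.78 [ 0.4575 -0.1993  0.0151]
side violet_pad_top 0.77 [ 0.5678 -0.304   0.0138]
side stamp_grip 0.72 [ 0.5646 -0.3069  0.0802]
side stamp_grip 0.42 [0.6158 0.0669 0.0724]
top violet_pad_top 0.62 [ 0.3957 -0.4848  0.0175]
top violet_pad_top 0.49 [ 0.4602 -0.2041  0.0169]
```

Over the pad and aligned. I'll lower gently and read the force.

```bash
python3 -m creep '[[0,2,3,0,0],[0,0,3,0,0],[0,0,2,0,0],[0,0,2,0,0],[0,0,0,0,0],[0,0,0,0,0]]'
python3 -m creep '[[0,0,1.5,0,0],[0,0,1.5,0,0],[0,0,0,0,0],[0,0,0,0,0]]'
```

```text
t: 9.82
position: [0.5672, -0.3042, 0.0515]
tcp_rot: [3.141, 0.0, -3.056]
force: [-1.2, 2.3, 1.3]
finger_gap: 0.253
grip_force: 29.8
t: 10.15
position: [0.5675, -0.3043, 0.0493]
tcp_rot: [3.141, 0.001, -3.056]
force: [-2.1, 2.2, 7.1]
finger_gap: 0.249
grip_force: 29.9
```

```bash
python3 -m creep '[[0,0,0.5,0,0],[0,0,0,0,0],[0,0,0,0,0],[0,0,0,0,0]]'
python3 -m creep '[[0,0,-1,0,0],[0,0,-2,0,0],[0,0,-3,0,0],[0,0,-6,0,0],[0,0,-20,0,0],[0,0,-30,0,0],[0,0,-30,0,0],[0,0,-15,0,0]]'
python3 - <<'E'
from h import *
f=optics.grab_frame("side"); g=optics.grab_frame("top")
cv2.imwrite("pics/crop3.png",np.hstack([cv2.resize(f[190:310,310:430],(480,480),interpolation=cv2.INTER_CUBIC),cv2.resize(g[155:235,385:435],(300,480),interpolation=cv2.INTER_CUBIC)]))
yaw=.085; E=np.array([.6715,-.007,0]); ex=np.array([np.cos(yaw),np.sin(yaw),0]); ey=np.array([-np.sin(yaw),np.cos(yaw),0])
T=np.array([.6214,.0694,0])-E; print("tile local",T@ex,T@ey)
Fi=np.array([.634,-.0713,0])-E; print("fin local",Fi@ex,Fi@ey)
E
```

```text
t: 10.48
position: [0.5675, -0.3042, 0.049]
tcp_rot: [3.141, 0.001, -3.056]
force: [-2.6, 2.7, 8.5]
finger_gap: 0.247
grip_force: 29.9
t: 11.15
position: [0.5684, -0.3062, 0.1585]
tcp_rot: [-3.139, 0.004, -3.057]
force: [0.7, -0.7, -0.7]
finger_gap: 0.253
grip_force: 29.8
tile local -0.0434329397264602 0.08037754504037604
fin local -0.04282353379803122 -0.060884192965406675
```

View pics/crop3.png

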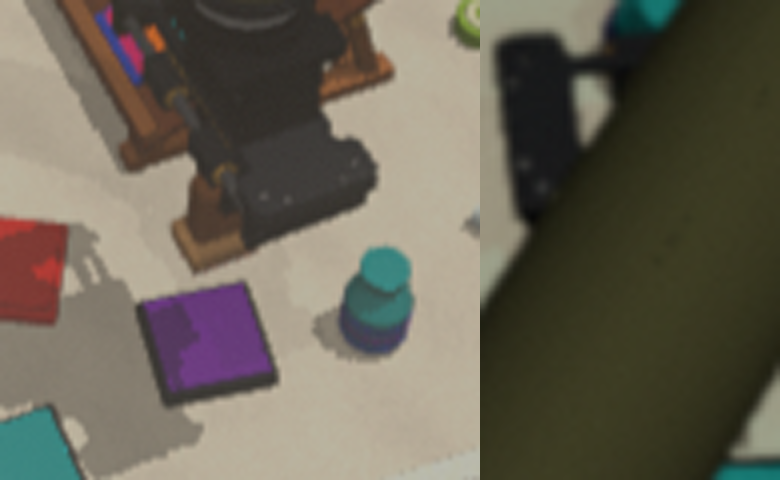

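The violet pad is unmoved (crop (205,340)) and the stamp hangs straight above it, inked at 8.5 N. The tool cannot tilt, so I'll turn the stamp about the finger axis in the grip by dragging its upper edge down the bare upper part of the easel board.

```bash
cat >> h.py <<'E'
E0=np.array([.6715,-.007,0]); EX=np.array([np.cos(.085),np.sin(.085),0]); EY=np.array([-np.sin(.085),np.cos(.085),0]); UZ=np.array([0,0,1.])
def L(x,y,z): return E0+x*EX+y*EY+z*UZ
E
python3 -m creep '[[0,0,-15,0,0],[0,0,-25,0,0],[0,0,-10,0,0],[0,0,0,0,0],[0,0,0,0,0]]'
python3 -c "
from h import *
go(L(.048,.008,.200),0.085-np.pi)"
```

```text
t: 11.67
position: [0.567, -0.3047, 0.2039]
tcp_rot: [3.142, -0.0, -3.056]
force: [0.1, -0.3, -1.1]
finger_gap: 0.253
grip_force: 29.8
t 11.67 pos [ 0.567  -0.3047  0.2039] rot [ 3.1415e+00 -2.0000e-04 -3.0564e+00] gap 0.253 grip 29.8 F [ 0.1 -0.3 -1.1]
shift tool mm [-177.4  295.7    3.9] turn deg 0.0
```

```bash
python3 -m creep '[[-6,10,0,0,0],[-15,25,0,0,0],[-18,30,0,0,0],[-18,30,0,0,0],[-18,30,0,0,0],[-18,30,0,0,0],[-18,30,0,0,0],[-18,30,0,0,0]]'
python3 -m creep '[[-18,30,0,0,0],[-15,25,0,0,0],[-10,16,0,0,0],[-5,10,0,0,0],[0,0,15,0,0],[0,0,12,0,0],[0,0,0,0,0],[0,0,0,0,0]]'
python3 -c "
from h import *
go(L(.048,.008,.1506),0.085-np.pi)"
```

```text
t: 12.33
position: [0.6772, -0.0761, 0.2027]
tcp_rot: [3.14, -0.003, -3.055]
force: [0.8, -0.5, -0.5]
finger_gap: 0.252
grip_force: 29.8
t: 13.0
position: [0.7168, 0.0042, 0.176]
tcp_rot: [-3.141, -0.004, -3.058]
force: [-0.2, -0.4, -0.6]
finger_gap: 0.25
grip_force: 29.8
t 13.0 pos [0.7168 0.0042 0.176 ] rot [-3.1412 -0.0035 -3.0581] gap 0.25 grip 29.8 F [-0.2 -0.4 -0.6]
shift tool mm [-2.   0.7 25.4] turn deg -0.1
```

```bash
python3 -m creep '[[-2,0,8,0,0],[0,0,9,0,0],[0,0,4,0,0],[0,0,0,0,0],[0,0,0,0,0]]'
python3 -m creep '[[0,0,2,0,0],[0,0,0,0,0],[0,0,0,0,0]]'
python3 -m creep '[[0,0,2,0,0],[0,0,0,0,0],[0,0,0,0,0]]'
```

```text
t: 13.42
position: [0.7199, 0.0056, 0.1564]
tcp_rot: [3.141, -0.001, -3.056]
force: [0.2, -0.8, -1.1]
finger_gap: 0.254
grip_force: 29.8
t: 13.67
position: [0.7203, 0.0057, 0.155]
tcp_rot: [3.142, 0.0, -3.056]
force: [0.0, -0.3, -1.5]
finger_gap: 0.254
grip_force: 29.8
t: 13.92
position: [0.7202, 0.0057, 0.1527]
tcp_rot: [3.141, -0.0, -3.056]
force: [-0.9, 0.2, -1.6]
finger_gap: 0.251
grip_force: 29.8
```

```bash
python3 -m creep '[[0,0,2,0,0],[0,0,0,0,0],[0,0,0,0,0]]'
python3 -m creep '[[0,0,2,0,0],[0,0,0,0,0],[0,0,0,0,0]]'
```

```text
t: 14.17
position: [0.7204, 0.0057, 0.1512]
tcp_rot: [3.141, 0.001, -3.056]
force: [-1.5, 1.1, 1.5]
finger_gap: 0.254
grip_force: 29.8
t: 14.42
position: [0.7205, 0.0057, 0.1496]
tcp_rot: [3.141, 0.001, -3.056]
force: [-2.0, 0.6, 4.2]
finger_gap: 0.252
grip_force: 29.8
```

```bash
python3 -m creep '[[2,0,2.5,0,0],[2.5,0,1.1,0,0],[0,0,0,0,0]]'
python3 -m creep '[[2.2,0,1.2,0,0],[2.2,0,1.3,0,0],[0,0,0,0,0]]'
python3 - <<'E'
from h import *
f=optics.grab_frame("side"); g=optics.grab_frame("top")
cv2.imwrite("pics/crop4.png",np.hstack([cv2.resize(f[90:220,290:420],(480,480),interpolation=cv2.INTER_CUBIC),cv2.resize(g[110:210,250:350],(320,480),interpolation=cv2.INTER_CUBIC)]))
E
```

```text
t: 14.67
position: [0.7166, 0.005, 0.1468]
tcp_rot: [-3.141, 0.003, -3.056]
force: [-1.1, -0.6, 6.4]
finger_gap: 0.251
grip_force: 29.8
t: 14.92
position: [0.7124, 0.0043, 0.1446]
tcp_rot: [-3.141, 0.003, -3.057]
force: [-1.4, -0.4, 8.3]
finger_gap: 0.246
grip_force: 29.8
```

View pics/crop4.png

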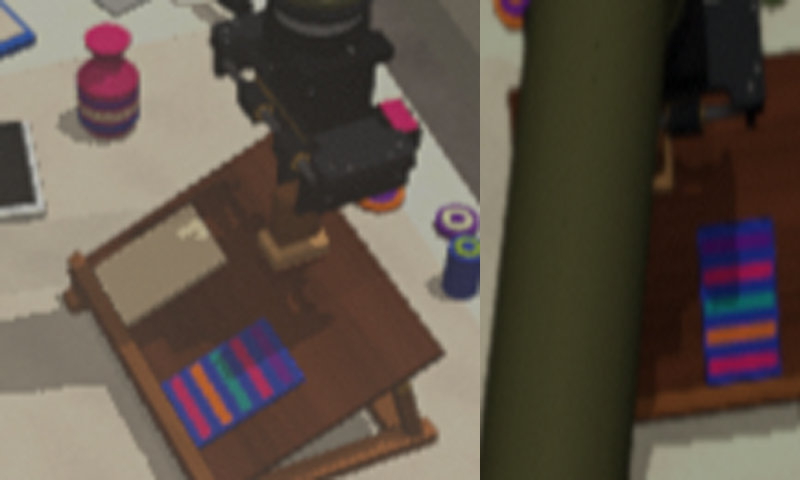

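The stamp's mount (crop (290,245)) touches the upper board between and above the tiles, which are undisturbed. I'll go on with the arc; a force that stays level would show that it pivots.

```bash
python3 -m creep '[[2,0,1.4,0,0],[2.1,0,1.5,0,0],[0,0,0,0,0],[0,0,0,0,0]]'
python3 -m creep '[[1.9,0,1.6,0,0],[1.9,0,1.6,0,0],[0,0,0,0,0],[0,0,0,0,0]]'
python3 -c "
from h import *
print(ctrl.get_obs()['wrist_torque'])"
```

```text
t: 15.35
position: [0.7089, 0.0039, 0.1423]
tcp_rot: [-3.141, 0.005, -3.056]
force: [-0.9, 0.5, 9.2]
finger_gap: 0.251
grip_force: 29.8
t: 15.68
position: [0.7054, 0.0042, 0.1398]
tcp_rot: [3.141, 0.006, -3.056]
force: [-1.4, 0.0, 11.9]
finger_gap: 0.248
grip_force: 30.0
[ 0.1894223   0.16912138 -0.02962745]
```

```bash
cat >> h.py <<'E'
def model(tilt,tcp,tail=0.0):
    # stamp pose: rotate about tool y through grasp point; tilt>0: bottom towards uphill. returns edges (Nx2x3)
    c,s=np.cos(tilt),np.sin(tilt); X=c*EX+s*UZ; Z=-s*EX+c*UZ; Y=EY
    g=np.array(tcp)+[0,0,.019]
    def P(x,y,z): return g+x*X+y*Y+(z-.053)*Z
    out=[]
    for hx,hy,z0,z1 in((.025,.017,.007,.023),(.02,.011,.023,.079),(.022,.014,.003,.007)):
        co=[(a*hx,b*hy) for a,b in((1,1),(1,-1),(-1,-1),(-1,1))]
        for i in range(4):
            a,b=co[i],co[(i+1)%4]
            out+=[(P(*a,z0),P(*b,z0)),(P(*a,z1),P(*b,z1)),(P(*a,z0),P(*a,z1))]
    return out
def overlay(c,specs,box,s,name,f=None):
    f=optics.grab_frame(c) if f is None else f; x0,y0,x1,y1=box
    g=cv2.resize(f[y0:y1,x0:x1],None,fx=s,fy=s,interpolation=cv2.INTER_CUBIC); out=[np.clip(g*1.5,0,255).astype(np.uint8)]
    tcp=ctrl.get_obs()["position"]
    for t in specs:
        h=out[0].copy()
        for a,b in model(np.radians(t),tcp):
            q=[tuple(int(round(k)) for k in ((px(c,e)-[x0,y0]+.5)*s)) for e in(a,b)]
            cv2.line(h,q[0],q[1],(0,255,0),1,cv2.LINE_AA)
        out.append(h)
    cv2.imwrite(name,np.hstack(out))
E
python3 - <<'E'
from h import *
print(px("side",ctrl.get_obs()["position"]))
u,v=px("side",ctrl.get_obs()["position"]).astype(int)
overlay("side",[0,12,25],(u-17,v-22,u+17,v+30),6,"pics/ov1.png")
E
```

```text
[367.73597888 152.30918855]
```

View pics/ov1.png

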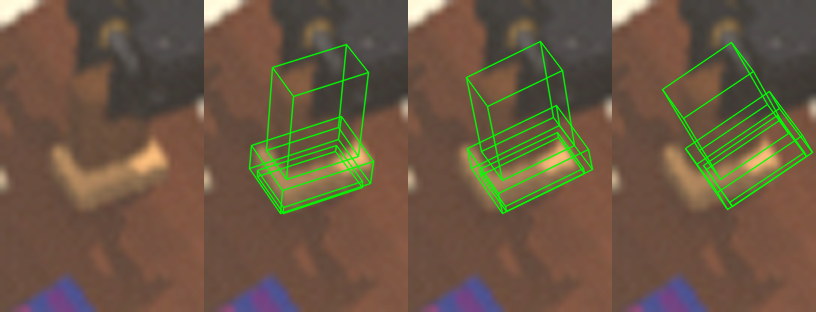

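The overlay shows that the stamp (mount at (110,170)) is still near 0° tilt, so it slid instead of pivoting. A stronger way: hook the mount's side on the board's upper end face from behind and draw towards the robot. That face is square to the slope, so a flush fit gives exactly 25°.

```bash
python3 -m creep '[[-1,0,-3,0,0],[0,0,-10,0,0],[0,0,-25,0,0],[0,0,-20,0,0],[-20,0,0,0,0],[-25,0,0,0,0],[-25,0,0,0,0],[0,0,0,0,0]]'
python3 -c "
from h import *
go(L(.135,.008,.149),0.085-np.pi)"
```

```text
t: 16.4
position: [0.7766, 0.0113, 0.1909]
tcp_rot: [-3.141, -0.002, -3.055]
force: [-1.3, 0.9, -2.4]
finger_gap: 0.249
grip_force: 29.9
t 16.4 pos [0.7766 0.0113 0.1909] rot [-3.1410e+00 -1.6000e-03 -3.0548e+00] gap 0.249 grip 29.9 F [-1.3  0.9 -2.4]
shift tool mm [-28.8  -1.3  41.8] turn deg 0.1
```

```bash
python3 -m creep '[[-15,0,0,0,0],[-13,-1,0,0,0],[0,0,0,0,0],[0,0,15,0,0],[0,0,20,0,0],[0,0,7,0,0],[0,0,0,0,0],[0,0,0,0,0]]'
python3 -m creep '[[3,0,0,0,0],[3,0,0,0,0],[0,0,0,0,0],[0,0,0,0,0]]'
python3 -m creep '[[3,0,0,0,0],[3,0,0,0,0],[0,0,0,0,0],[0,0,0,0,0]]'
python3 -c "
from h import *
go(L(.1027,.008,.149),0.085-np.pi)"
```

```text
t: 17.07
position: [0.8014, 0.0118, 0.1524]
tcp_rot: [3.141, -0.001, -3.056]
force: [-0.4, 0.1, -1.3]
finger_gap: 0.25
grip_force: 29.9
t: 17.4
position: [0.7964, 0.0111, 0.1538]
tcp_rot: [3.141, 0.002, -3.056]
force: [0.1, 0.5, -0.2]
finger_gap: 0.252
grip_force: 29.9
t: 17.73
position: [0.7901, 0.0106, 0.1527]
tcp_rot: [3.141, 0.0, -3.056]
force: [1.0, -0.6, -0.7]
finger_gap: 0.248
grip_force: 29.9
t 17.73 pos [0.7901 0.0106 0.1527] rot [ 3.1415e+00  2.0000e-04 -3.0563e+00] gap 0.248 grip 29.9 F [ 1.  -0.6 -0.7]
shift tool mm [17.   0.5  3.7] turn deg 0.0
```

```bash
python3 -m creep '[[0,0,3.5,0,0],[0,0,0,0,0],[3,0,0,0,0],[0,0,0,0,0],[0,0,0,0,0]]'
python3 -m creep '[[2,0,0,0,0],[2,0,0,0,0],[0,0,0,0,0],[0,0,0,0,0]]'
python3 -m creep '[[2,0,0,0,0],[2,0,0,0,0],[0,0,0,0,0],[0,0,0,0,0]]'
```

```text
t: 18.15
position: [0.788, 0.0106, 0.1495]
tcp_rot: [3.142, 0.002, -3.056]
force: [2.7, -0.5, -0.7]
finger_gap: 0.249
grip_force: 30.0
t: 18.48
position: [0.7843, 0.0105, 0.1504]
tcp_rot: [3.141, 0.003, -3.056]
force: [5.1, 2.1, 3.4]
finger_gap: 0.251
grip_force: 30.0
t: 18.82
position: [0.7805, 0.0102, 0.151]
tcp_rot: [3.141, 0.004, -3.056]
force: [5.4, 2.0, 6.6]
finger_gap: 0.253
grip_force: 30.0
```

```bash
python3 -m creep '[[2,0,0,0,0],[2,0,0,0,0],[0,0,0,0,0],[0,0,0,0,0]]'
python3 -m creep '[[2,0,0,0,0],[2,0,0,0,0],[0,0,0,0,0],[0,0,0,0,0]]'
python3 - <<'E'
from h import *
u,v=px("side",ctrl.get_obs()["position"]).astype(int)
overlay("side",[0,12,25],(u-17,v-22,u+17,v+30),6,"pics/ov2.png")
E
```

```text
t: 19.15
position: [0.7766, 0.0097, 0.1513]
tcp_rot: [3.141, 0.004, -3.056]
force: [4.6, 1.3, 6.7]
finger_gap: 0.245
grip_force: 30.0
t: 19.48
position: [0.7722, 0.0092, 0.1508]
tcp_rot: [3.141, 0.003, -3.056]
force: [4.3, 1.2, 5.5]
finger_gap: 0.249
grip_force: 30.0
```

View pics/ov2.png

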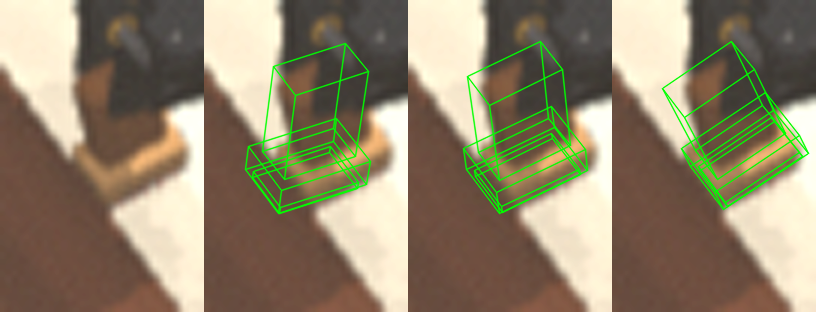

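The overlay now shows the stamp tilted about 20–25° (mount edge (75,150)–(110,205) nearly on the 25° model). I'll pull a little further until it sits flush.

```bash
python3 -m creep '[[1.5,0,0,0,0],[0,0,0,0,0],[0,0,0,0,0]]'
python3 -m creep '[[1.5,0,0,0,0],[0,0,0,0,0],[0,0,0,0,0]]'
python3 - <<'E'
from h import *
# fit tilt: score model silhouette of mount against light-wood pixels
def score(f,c,tilt,d=(0,0)):
    s=8; tcp=ctrl.get_obs()["position"]; u,v=px(c,tcp).astype(int); x0,y0=u-22,v-22
    m=np.zeros((52*s,44*s),np.uint8)
    ed=model(np.radians(tilt),tcp)[:12]
    q=np.array([(px(c,e)-[x0,y0]+.5)*s for ab in ed for e in ab]); cv2.fillConvexPoly(m,cv2.convexHull(q.astype(np.int32)),1)
    return m,(x0,y0,s)
f=optics.grab_frame("side"); cv2.imwrite("pics/s5.png",f)
for t in range(0,34,3):
    m,(x0,y0,s)=score(f,"side",t)
    g=cv2.resize(f[y0:y0+52,x0:x0+44],None,fx=s,fy=s,interpolation=cv2.INTER_LINEAR); h=cv2.cvtColor(g,cv2.COLOR_BGR2HSV)
    b=((h[...,0]>8)&(h[...,0]<25)&(h[...,1]>85)&(h[...,2]>105)).astype(np.uint8)
    h_=model(np.radians(t),ctrl.get_obs()["position"])[12:24]
    q=np.array([(px("side",e)-[x0,y0]+.5)*s for ab in h_ for e in ab]); mh=np.zeros_like(m); cv2.fillConvexPoly(mh,cv2.convexHull(q.astype(np.int32)),1)
    vis=m&(1-mh); print(t,(vis&b).sum()/64,((vis|b)).sum()/64, round((vis&b).sum()/max(1,(vis|b).sum()),3))
E
```

```text
t: 19.78
position: [0.7706, 0.009, 0.1506]
tcp_rot: [3.141, 0.003, -3.056]
force: [4.4, -0.1, 5.2]
finger_gap: 0.247
grip_force: 30.0
t: 20.03
position: [0.769, 0.0088, 0.1503]
tcp_rot: [-3.142, 0.002, -3.056]
force: [4.1, 0.6, 5.4]
finger_gap: 0.25
grip_force: 30.0
0 26.078125 151.625 0.172
3 28.21875 148.234375 0.19
6 30.84375 145.140625 0.213
9 32.8125 141.5625 0.232
12 35.65625 138.265625 0.258
15 38.328125 133.140625 0.288
18 40.40625 128.390625 0.315
21 43.65625 124.359375 0.351
24 47.015625 120.515625 0.39
27 50.015625 118.78125 0.421
30 52.265625 116.03125 0.45
33 52.359375 116.265625 0.45
```

```bash
cat > fit.py <<'E'
from h import *
def fit(f,lo=(5,70,85),hi=(26,255,255),board=None):
    s=6; tcp=ctrl.get_obs()["position"]; u,v=px("side",tcp).astype(int); x0,y0=u-25,v-22
    g=cv2.resize(f[y0:y0+56,x0:x0+50],None,fx=s,fy=s,interpolation=cv2.INTER_LINEAR); h=cv2.cvtColor(g,cv2.COLOR_BGR2HSV)
    b=cv2.inRange(h,np.array(lo),np.array(hi))//255
    n,l,st,ce=cv2.connectedComponentsWithStats(b)
    def hull(ed):
        m=np.zeros(b.shape,np.uint8); q=np.array([(px("side",e)-[x0,y0]+.5)*s for ab in ed for e in ab]); cv2.fillConvexPoly(m,cv2.convexHull(q.astype(np.int32)),1); return m
    R=[]
    for t in range(-4,40,2):
        M=model(np.radians(t),tcp); vis=hull(M[:12])&(1-hull(M[12:24]))
        best=max(((lambda w:((w&b).sum()/(w|b).sum(),dx/s,dy/s))(np.roll(vis,(dy,dx),(0,1))) for dx in range(-18,19,3) for dy in range(-18,19,3)))
        R.append((round(best[0],3),t,best[1],best[2]))
    return b,g,sorted(R,reverse=True)[:5]
E
python3 - <<'E'
from fit import *
f=cv2.imread("pics/s5.png"); h=cv2.cvtColor(f,cv2.COLOR_BGR2HSV)
u,v=px("side",ctrl.get_obs()["position"]).astype(int); print(u,v)
for lo in((5,110,85),(5,70,85),(8,90,70)):
    b,g,R=fit(f,lo); print(lo,b.sum()/36); print(R)
b,g,R=fit(f,(5,70,85)); 
for r in b[3::6,3::6][10:46]: print("".join(".#"[k] for k in r))
for p in((-3,12),(0,14),(5,12),(-10,15),(15,5)): print(p,h[v+p[1],u+p[0]])
E
```

```text
387 143
(5, 110, 85) 256.1666666666667
[(np.float64(0.285), 20, 1.5, -2.5), (np.float64(0.285), 18, 2.0, -2.5), (np.float64(0.284), 22, 1.0, -2.0), (np.float64(0.281), 24, 1.0, -2.0), (np.float64(0.281), 16, 2.0, -2.5)]
(5, 70, 85) 319.3888888888889
[(np.float64(0.283), 28, 0.0, -0.5), (np.float64(0.281), 22, 1.0, -1.5), (np.float64(0.281), 20, 1.5, -2.0), (np.float64(0.281), 18, 2.0, -2.0), (np.float64(0.28), 24, 1.0, -1.0)]Traceback (most recent call last):
  File "<stdin>", line 5, in <module>
  File "fit.py", line 11, in fit
    M=model(np.radians(t),tcp); vis=hull(M[:12])&(1-hull(M[12:24]))
                                                    ~~~~^^^^^^^^^^
  File "fit.py", line 8, in hull
    m=np.zeros(b.shape,np.uint8); q=np.array([(px("side",e)-[x0,y0]+.5)*s for ab in ed for e in ab]); cv2.fillConvexPoly(m,cv2.convexHull(q.astype(np.int32)),1); return m
                                               ~~^^^^^^^^^^
  File "h.py", line 9, in px
    K,R,t=cal(c); q=K@(R@np.array(P)+t); return q[:2]/q[2]
          ~~~^^^
  File "h.py", line 4, in cal
    k=optics.get_calibration(c); R=cv2.Rodrigues(np.array(k["rvec"],float))[0]
ValueError: time passes only in moves, steps and waits
```

```bash
python3 -m creep '[[-4,0,0,0,0],[-6,0,0,0,0],[0,0,-20,0,0],[0,0,-25,0,0],[0,0,-10,0,0],[0,0,0,0,0],[0,0,0,0,0]]'
python3 - <<'E'
from fit import *
f=optics.grab_frame("side"); cv2.imwrite("pics/s6.png",f)
go(L(.017,.008,.165),.085-np.pi)
h=cv2.cvtColor(f,cv2.COLOR_BGR2HSV); u,v=px("side",ctrl.get_obs()["position"]).astype(int); print(u,v)
for r in range(v-14,v+20,2): print(r," ".join("%3d/%3d/%3d"%tuple(h[r,k]) for k in range(u-16,u+18,3)))
E
```

```text
t: 20.67
position: [0.7779, 0.0091, 0.2032]
tcp_rot: [-3.141, -0.002, -3.057]
force: [0.5, -0.8, -1.3]
finger_gap: 0.247
grip_force: 30.0
t 20.72 pos [0.7774 0.0094 0.2021] rot [ 3.1414e+00 -3.1000e-03 -3.0566e+00] gap 0.248 grip 30.0 F [ 0.   0.3 -1.6]
shift tool mm [89.8  0.7 37.4] turn deg 0.0
391 129
115  21/ 27/ 95  21/ 30/121  27/ 20/142  25/ 19/ 79  21/ 26/ 68  17/ 39/ 46  17/ 39/ 46  21/ 43/ 42  12/ 22/ 57  15/ 36/ 42  23/ 23/ 44  15/ 36/ 43
117  21/ 23/ 77  20/ 20/ 76  20/ 21/ 73  30/ 24/141  30/ 28/ 73  15/ 58/ 53  12/105/ 73  20/ 35/ 44  17/ 38/ 47  20/ 36/ 42  20/ 36/ 42  23/ 26/ 40
119  20/ 42/150  21/ 37/138  19/ 36/121  28/ 27/177  22/ 38/126  12/123/ 85  14/ 76/ 57  15/ 36/ 43  15/ 35/ 44  17/ 40/ 45  18/ 30/ 42  20/ 38/ 40
121  19/ 43/176  22/ 42/175  20/ 42/175  30/ 22/174  14/ 83/ 86  12/125/ 88  12/ 63/ 53  15/ 35/ 44  25/ 35/ 44  20/ 36/ 43  25/ 37/ 41  19/ 45/ 45
123  19/ 41/173  21/ 43/174  19/ 44/175  25/ 34/174  21/ 52/ 94  12/120/ 83  13/ 49/ 47  15/ 33/ 46  17/ 40/ 45  10/ 49/ 47  20/ 34/ 89  15/ 39/ 91
125  19/ 43/171  18/ 45/175  20/ 41/174  21/ 43/174  2
[... 1021 characters left out ...]
  18/ 40/164   9/174/170 165/ 99/ 90  15/107/ 95  15/ 99/ 85  14/ 60/132  30/ 21/174  32/ 21/174  30/ 22/174
141  10/ 95/ 70  18/ 49/124  20/ 45/165  18/ 47/164   5/148/158   4/136/126  12/136/107 151/120/ 91  13/102/177  33/ 18/174  30/ 18/174  30/ 21/174
143  11/ 96/ 72  11/ 82/ 78  20/ 45/165  20/ 42/158  10/191/164 147/129/105 155/124/103 164/125/120  12/ 98/159  30/ 15/174  30/ 18/174  30/ 19/173
145  10/ 97/ 71  10/ 96/ 69  18/ 49/126  19/ 43/165  10/130/110  10/184/154   8/168/141  11/194/159  24/ 38/160  28/ 23/174  30/ 23/174  28/ 19/173
147  10/101/ 73  10/ 98/ 70  11/ 89/ 77  20/ 42/165  19/ 43/160  13/ 68/131  12/ 97/126  16/ 60/136  22/ 39/169  26/ 32/174  32/ 19/174 147/ 42/139
```

```bash
cat > fit.py <<'E'
from h import *
import h as _h
_C={c:_h.cal(c) for c in("side","top")}; _h.cal=lambda c:_C[c]
def fit(f,tcp,c="side",lo=(13,62,80),hi=(18,145,185),ts=range(0,42,2)):
    s=6; u,v=px(c,tcp).astype(int); x0,y0=u-25,v-22
    g=cv2.resize(f[y0:y0+50,x0:x0+50],None,fx=s,fy=s,interpolation=cv2.INTER_LINEAR); h=cv2.cvtColor(g,cv2.COLOR_BGR2HSV)
    b=cv2.inRange(h,np.array(lo),np.array(hi)); b=cv2.morphologyEx(b,cv2.MORPH_OPEN,np.ones((5,5)))
    n,l,st,ce=cv2.connectedComponentsWithStats(b); b=(l==1+st[1:,4].argmax()).astype(np.uint8)
    def hull(ed):
        m=np.zeros(b.shape,np.uint8); q=np.array([(px(c,e)-[x0,y0]+.5)*s for ab in ed for e in ab]); cv2.fillConvexPoly(m,cv2.convexHull(q.astype(np.int32)),1); return m
    R=[]
    for t in ts:
        M=model(np.radians(t),tcp); vis=hull(M[:12])&(1-hull(M[12:24]))
        best=max(((lambda w:((w&b).sum()/(w|b).sum(),dx/s,dy/s))(np.roll(vis,(dy,dx),(0,1))) for dx in range(-18,19,2) for dy in range(-18,19,2)))
        R.append((round(best[0],3),t,round(best[1],2),round(best[2],2)))
    return b,sorted(R,reverse=True)
E
python3 - <<'E'
from fit import *
b,R=fit(cv2.imread("pics/s6.png"),ctrl.get_obs()["position"]); print(b.sum()/36)
for r in R[:9]: print(*r)
for r in b[3::6,3::6][10:46]: print("".join(".#"[k] for k in r))
E
```

```text
129.11111111111111
0.72 16 2.67 -2.33
0.717 14 3.0 -2.33
0.716 22 1.0 -1.67
0.714 12 3.0 -2.67
0.704 24 0.67 -1.33
0.702 20 1.33 -1.67
0.702 18 2.0 -2.0
0.695 10 3.0 -2.67
0.69 26 0.0 -1.0
..................................................
..................................................
..................................................
..................................................
..................................................
..................................................
..................................................
..................................................
..................................................
....................................##............
....................................##............
....................................###...........
....................................####..........
...................................######.........
......................##........#########.........
.....................###......###########.........
.....................####....###########..........
.....................#####.#############....
[... 224 characters left out ...]
.............#####...................
..........................###.....................
..................................................
..................................................
..................................................
..................................................
..................................................
..................................................
..................................................
..................................................
..................................................
..................................................
..................................................
..................................................
```

```bash
python3 -m creep '[[15,0,0,0,0],[25,0,0,0,0],[25,0,0,0,0],[20,0,5,0,0],[5,0,15,0,0],[0,0,15,0,0],[0,0,0,0,0],[0,0,0,0,0]]'
python3 - <<'E'
from fit import *
o=ctrl.get_obs(); p=o["position"]-E0; print("local",p@EX,p@EY,p[2],o["force"])
lx=p@EX; g=np.array([lx,p[2]+.019]); c,s=np.cos(.4363),np.sin(.4363)
# height of flush face above board along normal
b0=np.array([-.105,.035]); print("gap mm",((g-b0)@[-s,c]-.053)*1000,"foot s mm",((g-b0)@[c,s])*1000)
E
```

```text
t: 21.38
position: [0.6869, 0.0023, 0.1667]
tcp_rot: [3.141, -0.005, -3.056]
force: [1.8, 0.3, -0.7]
finger_gap: 0.251
grip_force: 30.0
local 0.016171655374805086 0.007957223408948638 0.16674114745215335 [ 1.79147949  0.28185769 -0.67535561]
gap mm 32.41412845725191 foot s mm 173.52201664731317
```

```bash
python3 -m creep '[[-4.2,0,9,0,0],[-4.2,0,9,0,0],[-2.1,0,4.5,0,0],[0,0,0,0,0],[0,0,0,0,0]]'
python3 -m creep '[[-0.8,0,1.8,0,0],[-0.8,0,1.8,0,0],[0,0,0,0,0],[0,0,0,0,0]]'
python3 -m creep '[[-0.8,0,1.8,0,0],[-0.8,0,1.8,0,0],[0,0,0,0,0],[0,0,0,0,0]]'
python3 -c "
from h import *
o=ctrl.get_obs(); p=o['position']-E0; g=np.array([p@EX,p[2]+.019]); c,s=np.cos(.4363),np.sin(.4363)
print('gap mm',((g-[-.105,.035])@[-s,c]-.053)*1000,o['force'])"
```

```text
t: 21.8
position: [0.699, 0.0027, 0.1458]
tcp_rot: [-3.141, -0.001, -3.056]
force: [-0.8, -0.5, -1.1]
finger_gap: 0.248
grip_force: 30.0
t: 22.13
position: [0.7007, 0.0029, 0.1431]
tcp_rot: [3.142, 0.0, -3.056]
force: [-0.2, -0.1, -0.1]
finger_gap: 0.248
grip_force: 30.0
t: 22.47
position: [0.7019, 0.0031, 0.1403]
tcp_rot: [3.141, -0.0, -3.056]
force: [-5.1, 0.6, 5.0]
finger_gap: 0.247
grip_force: 30.0
gap mm 2.1203007924977606 [-5.08852656  0.62510973  5.00035457]
```

```bash
python3 -m creep '[[-0.6,0,1.4,0,0],[-0.6,0,1.4,0,0],[0,0,0,0,0],[0,0,0,0,0]]'
python3 -m creep '[[-0.6,0,1.4,0,0],[-0.6,0,1.4,0,0],[0,0,0,0,0],[0,0,0,0,0]]'
python3 -c "
from h import *
o=ctrl.get_obs(); p=o['position']-E0; g=np.array([p@EX,p[2]+.019]); c,s=np.cos(.4363),np.sin(.4363)
F=o['force']; print('gap mm',((g-[-.105,.035])@[-s,c]-.053)*1000,'N',F@(-s*EX+c*UZ),'T',F@(c*EX+s*UZ),o['wrist_torque'])"
```

```text
t: 22.8
position: [0.7026, 0.0031, 0.1384]
tcp_rot: [3.141, -0.001, -3.056]
force: [-7.8, -0.1, 9.1]
finger_gap: 0.247
grip_force: 30.0
t: 23.13
position: [0.7029, 0.0031, 0.1377]
tcp_rot: [3.14, -0.002, -3.056]
force: [-12.9, 0.0, 18.2]
finger_gap: 0.247
grip_force: 30.0
gap mm -0.6303716598828681 N 21.928490149555603 T -3.914752499762013 [0.06571252 2.86352555 0.02151609]
```

```bash
python3 -m creep '[[0.6,0,-1.4,0,0],[1,0,-2.2,0,0],[2.1,0,-4.5,0,0],[4.2,0,-9,0,0],[4.2,0,-9,0,0],[0,0,0,0,0],[0,0,0,0,0]]'
python3 - <<'E'
from fit import *
f=optics.grab_frame("side"); cv2.imwrite("pics/s7.png",f); tcp=ctrl.get_obs()["position"]
b,R=fit(f,tcp,ts=range(6,44,2)); print(b.sum()/36)
for r in sorted(R,key=lambda r:r[1]): print(*r)
for r in b[3::6,3::6][14:40]: print("".join(".#"[k] for k in r))
# pixel jacobian
for d in(EX,EY,UZ): print(px("side",tcp+.001*d)-px("side",tcp))
print(tcp,px("side",tcp))
E
```

```text
t: 23.72
position: [0.6931, 0.0022, 0.1608]
tcp_rot: [3.142, 0.002, -3.056]
force: [-0.1, 0.2, -1.8]
finger_gap: 0.248
grip_force: 30.0
158.72222222222223
0.0 6 3.0 3.0
0.0 8 3.0 3.0
0.0 10 3.0 3.0
0.0 12 3.0 3.0
0.0 14 3.0 3.0
0.0 16 3.0 3.0
0.0 18 3.0 3.0
0.0 20 3.0 3.0
0.0 22 3.0 3.0
0.0 24 3.0 3.0
0.0 26 3.0 3.0
0.0 28 3.0 3.0
0.0 30 3.0 3.0
0.0 32 3.0 3.0
0.0 34 3.0 3.0
0.0 36 3.0 3.0
0.0 38 3.0 3.0
0.0 40 3.0 3.0
0.0 42 3.0 3.0
..................................................
..................................................
..................................................
..................................................
..................................................
.##...............................................
####..............................................
#####.............................................
#####.............................................
######............................................
.####.#...........................................
..##..#...........................................
...#####..........................................
...######.........................................
....#####.........................................
....######........................................
....#######.......................................
..#########.......................................
.###########......................................
############......................................
############......................................
############......................................
###########.......................................
#########.........................................
########..........................................
######............................................
[ 0.30742798 -0.09805896]
[-0.15764089 -0.21994008]
[ 0.02197853 -0.24871724]
[0.69277019 0.00234791 0.15997743] [364.4345348  148.76066043]
```

```bash
sed -i 's/b=cv2.inRange(h,np.array(lo),np.array(hi));/b=cv2.inRange(h,np.array(lo),np.array(hi)); b[:,:14*s]=0;/' fit.py
python3 - <<'E'
from fit import *
f=cv2.imread("pics/s7.png"); tcp=ctrl.get_obs()["position"]
b,R=fit(f,tcp,ts=range(6,44,2)); print(b.sum()/36)
for r in sorted(R,key=lambda r:r[1]): print(*r)
for r in b[3::6,3::6][14:40]: print("".join(".#"[k] for k in r))
h=cv2.cvtColor(f,cv2.COLOR_BGR2HSV); u,v=px("side",tcp).astype(int)
for r in range(v-4,v+20,2): print(r," ".join("%3d/%3d/%3d"%tuple(h[r,k]) for k in range(u-9,u+18,2)))
E
```

```text
128.69444444444446
0.648 6 3.0 -3.0
0.693 8 3.0 -3.0
0.75 10 3.0 -2.67
0.743 12 2.67 -2.33
0.758 14 2.33 -2.33
0.756 16 2.0 -2.0
0.759 18 1.67 -1.67
0.768 20 1.33 -1.33
0.758 22 0.67 -1.33
0.74 24 0.33 -1.0
0.733 26 0.0 -1.0
0.712 28 -0.33 -0.67
0.697 30 -0.67 -0.33
0.684 32 -1.0 0.0
0.66 34 -1.33 0.33
0.641 36 -1.67 0.33
0.619 38 -2.0 0.67
0.596 40 -2.33 1.0
0.578 42 -2.67 1.33
..................................................
..................................................
..................................................
..................................................
....................................##............
....................................##............
....................................###...........
....................................###...........
....................................####..........
..................................######..........
.....................##.........#########.........
.....................###......###########.........
.....................####....############.........
......................####..###########...........
....
[... 1971 characters left out ...]
  10/120/ 85
160  10/121/ 84   9/120/ 83  10/111/ 76   9/100/ 66  11/106/ 65  12/ 95/ 67  10/ 89/ 69   8/103/ 69  11/101/ 63  12/102/ 65   9/116/ 77  10/123/ 83   9/123/ 87  10/123/ 87
162   9/103/ 72  10/101/ 68  10/ 98/ 68  10/ 97/ 66   7/ 95/ 67  10/102/ 65  10/106/ 65  10/ 96/ 64  11/100/ 64  10/105/ 73  10/126/ 85  10/120/ 87  10/125/ 86  10/126/ 87
164  10/105/ 73  10/104/ 71  10/101/ 68  10/100/ 66  10/103/ 67  10/100/ 66  10/ 93/ 66  10/ 97/ 66  10/116/ 77   9/115/ 80  10/116/ 81   9/123/ 87  10/126/ 85  10/125/ 86
166  10/105/ 73   9/103/ 72  10/ 98/ 68   9/ 98/ 68  10/ 99/ 67   9/106/ 70   9/109/ 75   9/116/ 79  10/113/ 79  10/111/ 78  11/118/ 80   9/120/ 83   9/123/ 87  10/123/ 87
```

Run:
```python
from fit import *
u,v=px("side",ctrl.get_obs()["position"]).astype(int)
f=cv2.imread("pics/s7.png")
overlay("side",[18,25,32],(u-13,v-16,u+17,v+16),13,"pics/a.png",f)
a=cv2.imread("pics/a.png"); w_=a.shape[1]//4
b=np.vstack([a[:,:2*w_],a[:,2*w_:]]); b=cv2.resize(b,None,fx=.7,fy=.7,interpolation=cv2.INTER_AREA); print(b.shape); cv2.imwrite("pics/ov3.png",b)
```

```text
(582, 546, 3)
```

View pics/ov3.png

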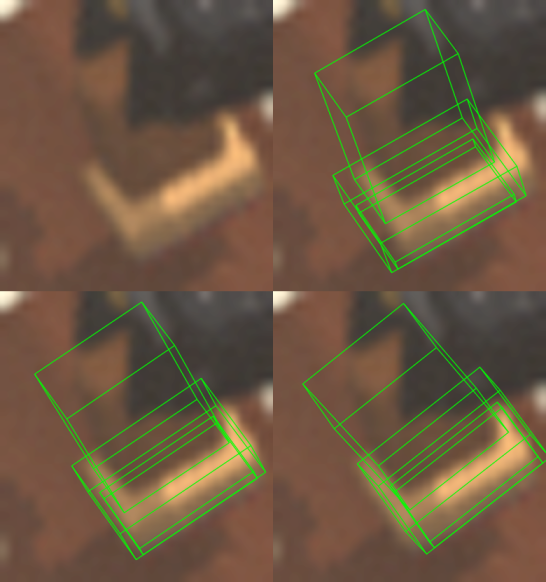

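The view shows the mount's lower edge (135,250)–(255,178) at a slope between the 18° and 25° models, about 21°, so a little short. I'll press on the board again and drag down the slope, which drives the face flush.

```bash
cat >> h.py <<'E'
def st():
    o=ctrl.get_obs(); p=o['position']-E0; g=np.array([p@EX,p[2]+.019]); c,s=np.cos(.4363),np.sin(.4363); F=o['force']
    print('t',round(o['t'],2),'gap mm',round(((g-[-.105,.035])@[-s,c]-.053)*1000,2),'s',round(((g-[-.105,.035])@[c,s])*1000,1),'ly',round(p@EY*1000,1),'N',round(F@(-s*EX+c*UZ),1),'Tup',round(F@(c*EX+s*UZ),1),'tau',o['wrist_torque'].round(2))
E
python3 -m creep '[[-4.2,0,9,0,0],[-4.2,0,9,0,0],[-1.6,0,3.4,0,0],[-0.8,0,1.8,0,0],[-0.6,0,1.4,0,0],[0,0,0,0,0],[0,0,0,0,0]]'
python3 -c "from h import *;st()"
python3 -m creep '[[1.8,0,1.4,0,0],[1.8,0,1.4,0,0],[1.8,0,1.4,0,0],[0,0,0,0,0]]'
python3 -c "from h import *;st()"
```

```text
t: 24.35
position: [0.7023, 0.0032, 0.1374]
tcp_rot: [3.14, -0.004, -3.056]
force: [-10.6, 0.7, 16.0]
finger_gap: 0.25
grip_force: 30.0
t 24.35 gap mm -0.66 s 175.0 ly 7.6 N 18.9 Tup -2.7 tau [0.18 2.36 0.08]
t: 24.68
position: [0.6981, 0.0032, 0.1334]
tcp_rot: [3.14, -0.0, -3.056]
force: [-8.8, 1.0, 15.0]
finger_gap: 0.254
grip_force: 30.0
t 24.68 gap mm -2.51 s 169.6 ly 7.9 N 17.2 Tup -1.6 tau [ 0.22  1.52 -0.01]
```

```bash
python3 -m creep '[[1.8,0,1.4,0,0],[1.8,0,1.4,0,0],[1.8,0,1.3,0,0],[0,0,0,0,0]]'
python3 -c "from h import *;st()"
python3 -m creep '[[1.8,0,1.0,0,0],[1.8,0,1.0,0,0],[1.8,0,0.9,0,0],[0,0,0,0,0]]'
python3 -c "from h import *;st()"
```

```text
t: 25.02
position: [0.6964, 0.0033, 0.1318]
tcp_rot: [3.14, 0.008, -3.056]
force: [-2.2, 1.2, 18.3]
finger_gap: 0.249
grip_force: 30.0
t 25.02 gap mm -3.26 s 167.4 ly 8.1 N 17.5 Tup 5.8 tau [ 0.31  0.39 -0.06]
t: 25.35
position: [0.6932, 0.0028, 0.1306]
tcp_rot: [3.14, 0.013, -3.055]
force: [0.3, 1.5, 21.2]
finger_gap: 0.245
grip_force: 30.0
t 25.35 gap mm -2.96 s 163.9 ly 8.0 N 19.1 Tup 9.4 tau [ 0.45 -0.19  0.  ]
```

```bash
python3 -m creep '[[0.6,0,-1.4,0,0],[1,0,-2.2,0,0],[2.1,0,-4.5,0,0],[4.2,0,-9,0,0],[4.2,0,-9,0,0],[0,0,0,0,0],[0,0,0,0,0]]'
python3 - <<'E'
from fit import *
st()
f=optics.grab_frame("side"); cv2.imwrite("pics/s8.png",f); tcp=ctrl.get_obs()["position"]
b,R=fit(f,tcp,ts=range(10,40,3))
for r in sorted(R,key=lambda r:r[1]): print(*r)
for r in b[3::6,3::6][18:40]: print("".join(".#"[k] for k in r))
E
```

```text
t: 25.93
position: [0.6757, 0.0007, 0.1502]
tcp_rot: [3.141, 0.0, -3.056]
force: [0.0, 0.8, -1.9]
finger_gap: 0.25
grip_force: 30.0
t 25.93 gap mm 22.25 s 156.3 ly 7.3 N -1.8 Tup -0.7 tau [-0.    0.05  0.01]
0.485 10 3.0 -3.0
0.544 13 3.0 -3.0
0.615 16 3.0 -3.0
0.678 19 3.0 -3.0
0.748 22 3.0 -2.67
0.73 25 2.67 -2.33
0.722 28 2.0 -2.0
0.702 31 1.67 -1.33
0.687 34 1.0 -1.33
0.658 37 0.33 -1.0
......................................####........
......................................####........
.....................................######.......
....................................########......
..................................##########......
........................##.......###########......
........................###.....##########........
.........................###..###########.........
..........................#############...........
...........................###########............
...........................#########..............
............................#######...............
.............................#####................
..............................##..................
..................................................
..................................................
..................................................
..................................................
..................................................
..................................................
..................................................
..................................................
```

```bash
python3 - <<'E'
from fit import *
g=cv2.imread("pics/crop3.png")[:,:480]; f=np.zeros((400,640,3),np.uint8); f[190:310,310:430]=cv2.resize(g,(120,120),interpolation=cv2.INTER_AREA)
tcp=np.array([.5680,-.3058,.1600])
b,R=fit(f,tcp,ts=range(-12,14,3))
for r in sorted(R,key=lambda r:r[1]): print(*r)
for r in b[3::6,3::6][18:44]: print("".join(".#"[k] for k in r))
g=cv2.imread("pics/crop4.png")[:,:480]; f[90:220,290:420]=cv2.resize(g,(130,130),interpolation=cv2.INTER_AREA)
b,R=fit(f,np.array([.7124,.0043,.1446]),ts=range(-6,16,3))
for r in sorted(R,key=lambda r:r[1]): print(*r)
E
python3 -m creep '[[-4.2,0,9,0,0],[-3,0,6,0,0],[-0.8,0,1.8,0,0],[0,0,0,0,0],[0,0,0,0,0]]'
python3 -c "from h import *;st()"
python3 -m creep '[[-0.8,0,1.8,0,0],[0,0,0,0,0],[0,0,0,0,0]]'
python3 -c "from h import *;st()"
```

```text
0.616 -12 2.0 -1.0
0.617 -9 1.67 -0.67
0.614 -6 1.0 -0.67
0.604 -3 0.67 -0.67
0.586 0 0.0 -0.33
0.571 3 -1.0 0.0
0.559 6 -1.67 0.0
0.548 9 -2.67 0.33
0.526 12 -3.0 0.33
..................................................
..................................................
..................................................
..................................................
................#.................................
..............###.................................
..............###.................................
..............###.................................
..............####...........#....................
..............####........####....................
..............#####...########....................
..............######.##########...................
..............#################...................
...............################...................
...............################...................
................############......................
.................##########.......................
.................######...........................
.............
[... 266 characters left out ...]
..........................
..................................................
..................................................
0.805 -6 0.67 -1.33
0.811 -3 0.0 -1.33
0.799 0 -0.67 -1.0
0.79 3 -1.0 -1.0
0.786 6 -1.67 -1.0
0.769 9 -2.33 -0.67
0.749 12 -3.0 -0.33
0.701 15 -3.0 -0.33
t: 26.4
position: [0.6835, 0.0015, 0.1326]
tcp_rot: [-3.141, -0.001, -3.056]
force: [-0.1, -0.2, -0.9]
finger_gap: 0.249
grip_force: 30.0
t 26.4 gap mm 2.96 s 155.9 ly 7.4 N -0.8 Tup -0.5 tau [0.04 0.05 0.05]
t: 26.65
position: [0.6846, 0.0014, 0.1319]
tcp_rot: [-3.142, 0.0, -3.056]
force: [-1.5, -0.1, 0.1]
finger_gap: 0.249
grip_force: 30.0
t 26.65 gap mm 1.86 s 156.6 ly 7.3 N 0.7 Tup -1.3 tau [-0.02  0.14  0.  ]
```

```bash
python3 -m creep '[[-0.6,0,1.4,0,0],[0,0,0,0,0],[0,0,0,0,0]]'
python3 -c "from h import *;st()"
python3 -m creep '[[-0.6,0,1.4,0,0],[0,0,0,0,0],[0,0,0,0,0]]'
python3 -c "from h import *;st()"
python3 -m creep '[[-0.6,0,1.4,0,0],[0,0,0,0,0],[0,0,0,0,0]]'
python3 -c "from h import *;st()"
```

```text
t: 26.9
position: [0.6853, 0.0015, 0.1308]
tcp_rot: [3.142, 0.001, -3.056]
force: [-1.6, -1.1, 3.3]
finger_gap: 0.248
grip_force: 30.0
t 26.9 gap mm 0.58 s 156.8 ly 7.3 N 3.7 Tup -0.2 tau [-0.05  0.42 -0.04]
t: 27.15
position: [0.6859, 0.0016, 0.1296]
tcp_rot: [3.141, 0.001, -3.056]
force: [-2.2, -0.8, 5.3]
finger_gap: 0.251
grip_force: 30.0
t 27.15 gap mm -0.75 s 156.9 ly 7.3 N 5.7 Tup 0.2 tau [-0.04  0.66  0.03]
t: 27.4
position: [0.6865, 0.0016, 0.1288]
tcp_rot: [3.141, 0.001, -3.056]
force: [-2.8, -0.4, 8.8]
finger_gap: 0.251
grip_force: 30.0
t 27.4 gap mm -1.76 s 157.0 ly 7.3 N 9.2 Tup 1.1 tau [-0.08  0.88  0.03]
```

```bash
python3 -m creep '[[0.8,0,-1.8,0,0],[2.1,0,-4.5,0,0],[4.2,0,-9,0,0],[4.2,0,-15,0,0],[0,0,-12,0,0],[0,0,0,0,0],[0,0,0,0,0]]'
python3 -c "
from h import *
go(L(-.0877,.0804,.1261),0.085-np.pi)"
```

```text
t: 27.98
position: [0.6761, 0.0008, 0.1714]
tcp_rot: [3.141, 0.003, -3.056]
force: [0.9, -0.5, -0.9]
finger_gap: 0.246
grip_force: 30.0
t 27.98 pos [0.6761 0.0008 0.1714] rot [ 3.1414  0.0032 -3.0561] gap 0.246 grip 30.0 F [ 0.9 -0.5 -0.9]
shift tool mm [93.  73.1 45. ] turn deg 0.0
```

```bash
python3 -m creep '[[15,12,0,0,0],[25,20,0,0,0],[25,20,0,0,0],[18,14,10,0,0],[10,7,15,0,0],[0,0,15,0,0],[0,0,5,0,0],[0,0,0,0,0]]'
python3 -m creep '[[0,0,0,0,0],[0,0,0,0,0]]'
python3 - <<'E'
from fit import *
go(L(-.0877,.0804,.1261),0.085-np.pi)
f=optics.grab_frame("side"); t=optics.grab_frame("top"); cv2.imwrite("pics/s9.png",f); cv2.imwrite("pics/t9.png",t)
tcp=ctrl.get_obs()["position"]; X=.9063*EX+.4226*UZ; Z=-.4226*EX+.9063*UZ
tiltm=np.radians(25); off=.0096*X-.0016*Z; d0=np.array([-.3,-.7])
# overlay: stamp model with slip (green), its landing on the tile along -Z (red), tile model (blue), image bias d0 added to stamp
s=9; u,v=px("side",tcp).astype(int); x0,y0=u-34,v-22
g=np.clip(cv2.resize(f[y0:y0+62,x0:x0+66],None,fx=s,fy=s,interpolation=cv2.INTER_CUBIC)*1.4,0,255).astype(np.uint8)
def ln(a,b,col,d=0): 
    q=[tuple(int(round(k)) for k in((px("side",e)+d-[x0,y0]+.5)*s)) for e in(a,b)]; cv2.line(g,q[0],q[1],col,1,cv2.LINE_AA)
for a,b in model(tiltm,tcp)[:12]: ln(a+off,b+off,(0,255,0),d0)
T=np.array([.6214,.0694,.0679])
for zz,col in((.0679,(255,0,0)),(.0725,(255,255,0))):
    T[2]=zz; co=[T+i*.05*X+j*.035*EY for i,j in((1,1),(1,-1),(-1,-1),(-1,1))]
    for i in range(4): ln(co[i],co[(i+1)%4],col)
print(g.shape); cv2.imwrite("pics/ov4.png",g)
E
```

```text
t: 28.65
position: [0.5749, 0.0654, 0.1229]
tcp_rot: [-3.141, -0.003, -3.056]
force: [-0.6, 0.3, -0.9]
finger_gap: 0.249
grip_force: 30.0
t: 28.82
position: [0.5772, 0.065, 0.1254]
tcp_rot: [-3.141, 0.001, -3.057]
force: [-0.2, -0.4, -1.0]
finger_gap: 0.251
grip_force: 30.0
t 28.82 pos [0.5772 0.065  0.1254] rot [-3.1413e+00  1.3000e-03 -3.0572e+00] gap 0.251 grip 30.0 F [-0.2 -0.4 -1. ]
shift tool mm [-0.2  0.6 -0.7] turn deg -0.0
(558, 594, 3)
```

View pics/ov4.png

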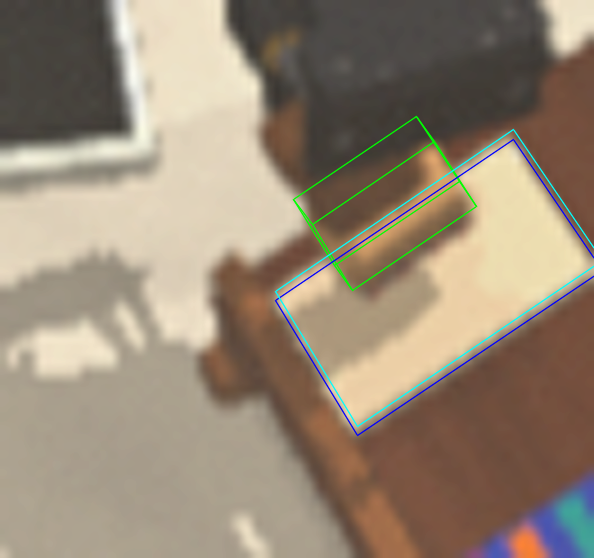

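The view shows the tilted stamp (mount edge about (355,275)–(470,205)) parallel to the tile's long edge, 25° model with about 10 mm slip in the grip matching well. A quick net sanity check, then the straight approach along the tile's normal.

Run:
```python
from fit import *
tcp=ctrl.get_obs()["position"]; X=.9063*EX+.4226*UZ; Z=-.4226*EX+.9063*UZ
face=tcp+[0,0,.019]+.0096*X-.0546*Z; T=np.array([.6214,.0694,.0725])
print("model face in tile frame mm",[round(float((face-T)@a)*1000,1) for a in(X,EY,Z)])
for k in range(2):
  for c in("side","top"):
    optics.grab_frame(c); P={}
    for q in("stamp_face","stamp","stamp_grip","blank_top","blank"):
        for d in nets.place_of(q,c)[:2]:
            p=w(c,d["centre"]); print(c,q,round(d["score"],2),[round(float((p-T)@a)*1000,1) for a in(X,EY,Z)])
```

```text
model face in tile frame mm [-0.2, -0.5, 29.4]
side stamp_face 0.24 [-104.1, 235.4, -33.9]
side stamp 0.79 [0.2, -2.0, 30.0]
side stamp 0.39 [-6.2, -398.0, -76.2]
side stamp_grip 0.64 [-3.4, -1.2, 82.6]
side blank_top 0.63 [-7.5, -1.8, -0.2]
side blank_top 0.19 [-2.8, -140.6, -9.2]
side blank 0.69 [-2.8, 0.9, -6.4]
top stamp 0.21 [-107.9, -367.9, -32.6]
side stamp 0.76 [-3.4, 0.5, 27.8]
side stamp_grip 0.56 [-2.3, -1.7, 78.7]
side blank_top 0.94 [-5.4, -1.8, -1.6]
top stamp_face 0.61 [26.4, 250.4, -90.6]
top stamp 0.32 [-12.2, -401.1, -73.0]
top blank_top 0.42 [-4.7, -144.5, -7.7]
```

```bash
python3 -m creep '[[-2.1,0.3,4.5,0,0],[-4.2,0,9.1,0,0],[-2.5,0,5.4,0,0],[-1.3,0,2.7,0,0],[0,0,0,0,0],[0,0,0,0,0]]'
python3 -c "from h import *;st()"
python3 -m creep '[[-0.8,0,1.8,0,0],[0,0,0,0,0],[0,0,0,0,0]]'
python3 -c "from h import *;st()"
```

```text
t: 30.62
position: [0.586, 0.0666, 0.1024]
tcp_rot: [-3.141, -0.001, -3.056]
force: [0.3, -0.0, -0.8]
finger_gap: 0.249
grip_force: 30.0
t 30.62 gap mm 14.29 s 60.2 ly 80.5 N -0.9 Tup -0.1 tau [-0.03  0.05  0.01]
t: 30.87
position: [0.5871, 0.0668, 0.1013]
tcp_rot: [3.141, 0.0, -3.056]
force: [-0.2, 1.0, -0.7]
finger_gap: 0.248
grip_force: 30.0
t 30.87 gap mm 12.87 s 60.7 ly 80.7 N -0.6 Tup -0.4 tau [ 0.02 -0.05 -0.01]
```

```bash
python3 -m creep '[[-0.7,0,1.5,0,0],[0,0,0,0,0],[0,0,0,0,0]]'
python3 -c "from h import *;st()"
python3 -m creep '[[-0.5,0,1.1,0,0],[0,0,0,0,0],[0,0,0,0,0]]'
python3 -c "from h import *;st()"
```

```text
t: 31.12
position: [0.5877, 0.0669, 0.0997]
tcp_rot: [3.141, 0.0, -3.056]
force: [-0.3, 0.1, -0.3]
finger_gap: 0.25
grip_force: 30.0
t 31.12 gap mm 11.1 s 60.5 ly 80.7 N -0.2 Tup -0.4 tau [0.04 0.05 0.02]
t: 31.37
position: [0.5883, 0.0669, 0.0986]
tcp_rot: [3.141, 0.0, -3.056]
force: [-0.8, -0.9, -0.4]
finger_gap: 0.249
grip_force: 30.0
t 31.37 gap mm 9.91 s 60.6 ly 80.7 N -0.0 Tup -0.9 tau [0.01 0.01 0.02]
```

```bash
python3 -m creep '[[-0.6,0,1.2,0,0],[0,0,0,0,0],[0,0,0,0,0]]'
python3 -c "from h import *;st()"
python3 -m creep '[[-0.6,0,1.2,0,0],[0,0,0,0,0],[0,0,0,0,0]]'
python3 -c "from h import *;st()"
```

```text
t: 31.62
position: [0.5889, 0.067, 0.0977]
tcp_rot: [3.141, 0.0, -3.056]
force: [-0.9, -0.8, 2.1]
finger_gap: 0.249
grip_force: 30.0
t 31.62 gap mm 8.78 s 60.8 ly 80.7 N 2.3 Tup 0.1 tau [ 0.04  0.29 -0.  ]
t: 31.87
position: [0.5895, 0.0671, 0.0966]
tcp_rot: [3.141, 0.0, -3.056]
force: [-3.0, 0.4, 4.7]
finger_gap: 0.247
grip_force: 30.0
t 31.87 gap mm 7.54 s 60.9 ly 80.8 N 5.5 Tup -0.7 tau [ 0.08  0.55 -0.02]
```

```bash
python3 -m creep '[[-0.4,0,0.9,0,0],[0,0,0,0,0],[0,0,0,0,0],[0,0,0,0,0],[0,0,0,0,0]]'
python3 -c "from h import *;st()"
```

```text
t: 32.28
position: [0.59, 0.0671, 0.0959]
tcp_rot: [3.141, 0.0, -3.056]
force: [-3.7, -0.1, 5.9]
finger_gap: 0.247
grip_force: 30.0
t 32.28 gap mm 6.73 s 61.0 ly 80.7 N 7.0 Tup -0.8 tau [0.07 0.71 0.  ]
```

```bash
python3 -m creep '[[0.4,0,-0.9,0,0],[0.6,0,-1.2,0,0],[0.8,0,-1.8,0,0],[1.3,0,-2.7,0,0],[2.1,0,-4.5,0,0],[2.1,0,-4.5,0,0],[0,0,0,0,0],[0,0,0,0,0]]'
python3 -c "from h import *;st()"
python3 - <<'E'
from fit import *
f=optics.grab_frame("side"); cv2.imwrite("pics/s10.png",f); f0=cv2.imread("pics/side0.png")
# tile / print check: dark pixels near tile centre
T=np.array([.6214,.0694,.0700]); X=.9063*EX+.4226*UZ
g=cv2.cvtColor(f,cv2.COLOR_BGR2HSV)
for i in range(-4,5):
    print(i*10," ".join("%3d/%3d/%3d"%tuple(g[tuple(px("side",T+i*.01*X+j*.0085*EY).round().astype(int)[::-1])]) for j in range(-3,4)))
E
```

```text
t: 32.95
position: [0.5827, 0.0665, 0.1113]
tcp_rot: [3.141, 0.001, -3.056]
force: [-1.1, 0.7, -1.3]
finger_gap: 0.251
grip_force: 30.0
t 32.95 gap mm 23.71 s 60.9 ly 80.7 N -0.7 Tup -1.5 tau [0.04 0.01 0.02]
-40  18/ 74/169  18/ 75/169  19/ 72/131  18/ 70/123  17/ 71/125  16/ 71/125  18/ 73/154
-30  18/ 74/168  18/ 75/170  17/ 72/128  18/ 73/123  17/ 72/121  16/ 70/120  17/ 75/147
-20  17/ 75/169  18/ 74/169  17/ 72/127  12/ 79/ 90  16/109/ 94  15/119/109  14/110/ 95
-10  18/ 77/169  18/ 72/169  18/ 73/122  15/ 79/100  15/106/ 91  15/123/145  14/110/ 90
0  18/ 75/169  18/ 76/168  18/ 74/144  14/ 79/100  15/109/ 91  15/124/144  13/110/ 93
10  18/ 75/169  18/ 77/170  18/ 75/149  16/ 78/137  15/110/ 95  15/124/148  15/123/124
20  20/ 71/170  22/ 65/169  20/ 69/169  12/ 82/112  15/110/ 95  15/125/129  15/129/152
30  22/ 65/170  22/ 66/170  22/ 66/171  22/ 66/171  18/ 74/169  18/ 77/170  18/ 74/169
40  22/ 65/170  22/ 65/170  22/ 66/170  22/ 65/170  22/ 65/170  23/ 66/171  22/ 65/169
```

Printed with about 8 N and lifted 13 mm straight off. Next: up and over to the black cleaning pad.

```bash
python3 -m creep '[[2.1,0,-4.5,0,0],[4.2,0,-9,0,0],[4.2,0,-20,0,0],[0,0,-30,0,0],[0,0,-15,0,0],[0,0,0,0,0]]'
python3 -c "
from h import *
go([.4761,.287,.16],0.085-np.pi)"
```

```text
t: 33.5
position: [0.5745, 0.0656, 0.1944]
tcp_rot: [3.14, 0.008, -3.056]
force: [-0.6, -0.4, -0.2]
finger_gap: 0.248
grip_force: 30.0
t 33.5 pos [0.5745 0.0656 0.1944] rot [ 3.1401  0.0078 -3.0564] gap 0.248 grip 30.0 F [-0.6 -0.4 -0.2]
shift tool mm [ 79.5 228.9  34.1] turn deg 0.0
```

```bash
python3 -m creep '[[5,15,0,0,0],[10,30,0,0,0],[12,33,0,0,0],[12,33,0,0,0],[12,33,0,0,0],[12,33,0,0,0],[10,30,0,0,0],[6,20,0,0,0]]'
python3 -m creep '[[0,0,15,0,0],[0,0,15,0,0],[0,0,0,0,0],[0,0,0,0,0]]'
python3 - <<'E'
from fit import *
go([.4761,.287,.075],0.085-np.pi)
f=optics.grab_frame("side"); g=cv2.cvtColor(f,cv2.COLOR_BGR2HSV); T=np.array([.6214,.0694,.0700]); X=.9063*EX+.4226*UZ
for i in range(-5,6): print(i*10," ".join("%3d/%3d/%3d"%tuple(g[tuple(px("side",T+i*.01*X+j*.0085*EY).round().astype(int)[::-1])]) for j in range(-3,4)))
E
```

```text
t: 34.17
position: [0.4711, 0.2885, 0.1888]
tcp_rot: [3.141, -0.002, -3.052]
force: [0.8, -0.7, -0.0]
finger_gap: 0.251
grip_force: 30.0
t: 34.5
position: [0.4731, 0.2842, 0.1584]
tcp_rot: [-3.14, -0.002, -3.056]
force: [-0.4, -0.0, -0.3]
finger_gap: 0.247
grip_force: 30.0
t 34.5 pos [0.4731 0.2842 0.1584] rot [-3.1401e+00 -2.2000e-03 -3.0564e+00] gap 0.247 grip 30.0 F [-0.4 -0.  -0.3]
shift tool mm [-3.4  2.7 83.3] turn deg 0.0
-50  23/ 61/164  22/ 60/167  22/ 61/164  22/ 61/164  23/ 56/145  21/ 65/146  22/ 54/146
-40  21/ 64/167  21/ 65/166  22/ 66/167  21/ 66/167  21/ 65/166  21/ 65/166  21/ 65/168
-30  21/ 65/168  21/ 64/167  21/ 64/167  21/ 64/167  21/ 64/167  21/ 63/166  21/ 64/167
-20  21/ 64/167  22/ 65/166  22/ 66/166  21/ 64/167  22/ 65/166  21/ 65/166  22/ 66/167
-10  21/ 64/167  21/ 65/166  22/ 65/166  22/ 65/166  22/ 64/167  22/ 66/167  21/ 64/167
0  21/ 64/167  22/ 65/166  22/ 65/166  22/ 66/167  22/ 65/166  21/ 64/167  22/ 66/167
10  22/ 64/167  22/ 65/166  22/ 66/166  22/ 66/167  21/ 65/166  22/ 65/166  22/ 66/167
20  22/ 65/165  22/ 65/165  22/ 66/166  23/ 65/166  22/ 66/167  22/ 64/167  22/ 65/166
30  22/ 66/167  22/ 65/166  22/ 65/166  22/ 65/166  22/ 63/167  22/ 65/166  22/ 66/167
40  22/ 65/166  22/ 65/166  23/ 65/166  22/ 65/168  22/ 66/167  22/ 66/167  22/ 65/168
50  11/ 97/ 89  10/107/ 86  10/109/ 84  16/ 68/113  15/ 88/107  12/ 96/ 90  12/ 96/ 88
```

```bash
python3 -m creep '[[-3.5,2.5,15,0,0],[0,0,25,0,0],[0,0,25,0,0],[0,0,18,0,0],[0,0,8,0,0],[0,0,0,0,0],[0,0,0,0,0]]'
python3 -m creep '[[0,0,2.5,0,0],[0,0,2.5,0,0],[0,0,0,0,0],[0,0,0,0,0]]'
python3 -m creep '[[0,0,2.5,0,0],[0,0,2.5,0,0],[0,0,0,0,0],[0,0,0,0,0]]'
```

```text
t: 35.13
position: [0.4781, 0.2879, 0.0694]
tcp_rot: [3.141, 0.001, -3.057]
force: [-0.8, 0.0, -0.5]
finger_gap: 0.252
grip_force: 30.0
t: 35.47
position: [0.4775, 0.2879, 0.0639]
tcp_rot: [3.141, 0.001, -3.056]
force: [-0.3, -0.1, -1.3]
finger_gap: 0.252
grip_force: 30.0
t: 35.8
position: [0.4771, 0.2876, 0.0581]
tcp_rot: [-3.141, -0.0, -3.056]
force: [0.2, -0.8, -1.6]
finger_gap: 0.251
grip_force: 30.0
```

```bash
python3 -m creep '[[0,0,1.5,0,0],[-1,0,1.5,0,0],[-2,0,1,0,0],[-2,0,1,0,0],[0,0,0,0,0]]'
python3 -m creep '[[-2,0,0.8,0,0],[-2,0,0.5,0,0],[-2,0,0.5,0,0],[0,0,0,0,0]]'
python3 -m creep '[[-2,0,0.5,0,0],[-2,0,0.5,0,0],[-2,0,0.5,0,0],[0,0,0,0,0]]'
```

```text
t: 36.22
position: [0.4815, 0.2885, 0.0537]
tcp_rot: [3.141, -0.002, -3.056]
force: [-4.8, -1.1, 7.0]
finger_gap: 0.253
grip_force: 30.0
t: 36.55
position: [0.4884, 0.2895, 0.0529]
tcp_rot: [3.14, -0.0, -3.056]
force: [-4.7, -0.6, 9.6]
finger_gap: 0.248
grip_force: 30.0
t: 36.88
position: [0.4954, 0.2901, 0.0521]
tcp_rot: [3.14, 0.002, -3.056]
force: [-3.5, -0.8, 10.8]
finger_gap: 0.245
grip_force: 30.0
```

```bash
cat > chk.py <<'E'
from fit import *
f=optics.grab_frame("side"); tcp=ctrl.get_obs()["position"]
b,R=fit(f,tcp,lo=(11,62,70),ts=range(-12,36,4))
for r in sorted(R,key=lambda r:r[1]): print(*r)
for r in b[3::6,3::6][16:44]: print("".join(".#"[k] for k in r))
E
python3 chk.py
```

```text
0.315 -12 3.0 -3.0
0.34 -8 3.0 -3.0
0.376 -4 3.0 -3.0
0.42 0 3.0 -3.0
0.472 4 3.0 -2.67
0.48 8 2.67 -2.0
0.484 12 2.0 -1.67
0.483 16 1.33 -1.0
0.482 20 0.33 -0.67
0.491 24 -0.33 -0.67
0.483 28 -1.0 -0.33
0.481 32 -1.67 0.0
................................#.................
...............................###................
...............................#####..............
...............................######.............
............................#########.............
.......................###############............
........................##############............
........................###############...........
.......................################...........
.......................#################..........
.......................#################..........
.......................###############............
........................#############.............
........................###########...............
.........................########.................
..........................#####...................
..........................###.....................
..................................................
..................................................
..................................................
..................................................
..................................................
..................................................
..................................................
..................................................
..................................................
..................................................
..................................................
```

```bash
python3 -m creep '[[-2,0,1,0,0],[-2,0,1,0,0],[-2,0,0.5,0,0],[0,0,0,0,0]]'
python3 -m creep '[[-2,0,0.5,0,0],[-2,0,0.5,0,0],[-2,0,0.5,0,0],[0,0,0,0,0]]'
python3 -m creep '[[-2,0,0.5,0,0],[-2,0,0.5,0,0],[-2,0,0.5,0,0],[0,0,0,0,0]]'
python3 chk.py | tail -26 | head -22
```

```text
t: 37.27
position: [0.5029, 0.2908, 0.0505]
tcp_rot: [3.139, 0.005, -3.057]
force: [-1.9, -0.6, 13.6]
finger_gap: 0.248
grip_force: 30.0
t: 37.6
position: [0.509, 0.2913, 0.049]
tcp_rot: [3.139, 0.005, -3.057]
force: [-1.1, -0.7, 11.2]
finger_gap: 0.247
grip_force: 30.0
t: 37.93
position: [0.5151, 0.2917, 0.0473]
tcp_rot: [3.139, 0.005, -3.057]
force: [0.3, -0.3, 11.3]
finger_gap: 0.252
grip_force: 30.0
...................###............................
.....................##...........................
.....................###..####....................
.....................#########....................
.....................########.###.................
..................################................
..................################................
..................#################...............
..................#################...............
..................#################...............
...................################...............
...................###############................
....................###########...................
....................########......................
.....................####.........................
..................................................
..................................................
..................................................
..................................................
..................................................
..................................................
..................................................
```

```bash
python3 -m creep '[[0,0,-1.5,0,0],[0,0,0,0,0],[0,0,-1.5,0,0],[0,0,0,0,0],[0,0,0,0,0]]'
python3 -m creep '[[0,0,-1,0,0],[0,0,0,0,0],[0,0,0,0,0]]'
python3 -m creep '[[0,0,-0.6,0,0],[0,0,0,0,0],[0,0,0,0,0]]'
```

```text
t: 38.4
position: [0.5147, 0.2916, 0.0495]
tcp_rot: [3.139, 0.005, -3.057]
force: [0.5, 0.1, 5.9]
finger_gap: 0.248
grip_force: 30.0
t: 38.65
position: [0.5143, 0.2916, 0.0499]
tcp_rot: [3.14, 0.004, -3.056]
force: [2.6, 0.1, 4.8]
finger_gap: 0.249
grip_force: 30.0
t: 38.9
position: [0.5134, 0.2911, 0.0498]
tcp_rot: [3.141, 0.002, -3.056]
force: [3.4, 0.6, 6.0]
finger_gap: 0.25
grip_force: 30.0
```

```bash
python3 -m creep '[[0,0,-1,0,0],[0,0,0,0,0],[0,0,0,0,0],[0,0,0,0,0]]'
python3 -m creep '[[0,0,-0.8,0,0],[0,0,0,0,0],[0,0,0,0,0],[0,0,0,0,0]]'
```

```text
t: 39.23
position: [0.5122, 0.2906, 0.0501]
tcp_rot: [-3.142, 0.0, -3.056]
force: [2.4, 0.1, 4.6]
finger_gap: 0.248
grip_force: 30.0
t: 39.57
position: [0.5117, 0.2904, 0.0506]
tcp_rot: [-3.141, -0.001, -3.056]
force: [2.1, 0.5, 3.0]
finger_gap: 0.254
grip_force: 30.0
```

```bash
python3 -m creep '[[0,0,-0.6,0,0],[0,0,0,0,0],[0,0,0,0,0],[0,0,0,0,0]]'
python3 -m creep '[[0,0,-0.5,0,0],[0,0,0,0,0],[0,0,0,0,0],[0,0,0,0,0]]'
python3 chk.py | tail -28
```

```text
t: 39.9
position: [0.5117, 0.2904, 0.0512]
tcp_rot: [-3.141, -0.001, -3.056]
force: [1.7, -0.3, 1.1]
finger_gap: 0.252
grip_force: 30.0
t: 40.23
position: [0.5117, 0.2905, 0.0517]
tcp_rot: [-3.141, -0.001, -3.056]
force: [-0.1, 0.2, 0.5]
finger_gap: 0.249
grip_force: 30.0
...................##.............................
...................#..............................
...................#..............................
...................####...........................
...................####....##.....................
.....................##########...................
.....................########.##..................
.....................########.####................
..................################................
..................#################...............
..................#################...............
..................#################...............
..................#################...............
...................###############................
....................#############.................
....................##########....................
.....................######.......................
.....................###..........................
..................................................
..................................................
..................................................
..................................................
..................................................
..................................................
..................................................
..................................................
..................................................
..................................................
```

```bash
python3 -m creep '[[0,0,0,0,0.27],[0,0,0,0,0.27],[0,0,0,0,0.3],[0,0,0,0,0.3],[0,0,0,0,0.35],[0,0,0,0,0.35]]'
python3 chk.py | tail -28 | head -20
```

```text
t: 40.78
position: [0.512, 0.2908, 0.052]
tcp_rot: [3.142, -0.0, -3.056]
force: [-0.5, 0.4, -0.2]
finger_gap: 0.338
grip_force: 0.0
...................##.............................
...................##.............................
...................##.............................
...................####...........................
.....................##...........................
.....................###..###.....................
.....................#########.##.................
.....................#######..####................
..................################................
..................#################...............
..................#################...............
..................#################...............
...................################...............
...................################...............
....................#############.................
....................##########....................
.....................######.......................
......................##..........................
..................................................
..................................................
```

Released and the stamp stands. Opening fully, then straight up.

```bash
python3 -m creep '[[0,0,0,0,0.6],[0,0,0,0,0.8],[0,0,0,0,0.9],[0,0,0,0,0.9],[0,0,0,0,0.9],[0,0,0,0,0.9],[0,0,0,0,0.9],[0,0,0,0,0.9]]'
python3 -m creep '[[0,0,-5,0,0.9],[0,0,-15,0,0.9],[0,0,-25,0,0.9],[0,0,-30,0,0.9],[0,0,-30,0,0.9],[0,0,-20,0,0.9],[0,0,0,0,0.9],[0,0,0,0,0.9]]'
python3 -m creep '[[30,0,0,0,0.9],[30,0,0,0,0.9],[30,0,0,0,0.9],[20,0,0,0,0.9],[0,0,0,0,0.9],[0,0,0,0,0.9]]'
python3 - <<'E'
from fit import *
up=UZ; F={c:optics.grab_frame(c) for c in("side","top")}
for c in F:
    for q in("stamp_grip","stamp","violet_pad_top","blank_top","blank","finished","turquoise_pad","tall_bottle","short_bottle"):
        for d in nets.place_of(q,c)[:1]: print(c,q,round(d["score"],2),w(c,d["centre"]).round(4))
g=F["side"]; cv2.imwrite("pics/end.png",np.hstack([cv2.resize(g[100:165,245:330],(510,390),interpolation=cv2.INTER_CUBIC),cv2.resize(F["top"][185:245,190:235],(290,390),interpolation=cv2.INTER_CUBIC)]))
E
```

```text
t: 41.5
position: [0.5121, 0.2907, 0.0521]
tcp_rot: [3.142, 0.0, -3.056]
force: [1.1, 0.4, 0.9]
finger_gap: 0.847
grip_force: 0.0
t: 42.17
position: [0.513, 0.2912, 0.1788]
tcp_rot: [3.14, 0.003, -3.056]
force: [0.2, -0.2, -0.3]
finger_gap: 0.902
grip_force: 0.0
t: 42.67
position: [0.4013, 0.2812, 0.1761]
tcp_rot: [-3.141, -0.001, -3.054]
force: [0.5, 0.3, -0.8]
finger_gap: 0.902
grip_force: 0.0
side stamp_grip 0.69 [0.513  0.2883 0.0731]
side stamp 0.72 [0.5123 0.2902 0.019 ]
side violet_pad_top 0.9 [ 0.3938 -0.4844  0.0155]
side blank_top 0.7 [0.6168 0.0682 0.072 ]
side blank 0.57 [0.6197 0.0682 0.0627]
side finished 0.71 [ 0.6334 -0.0709  0.0626]
side turquoise_pad 0.95 [ 4.186e-01 -3.562e-01 -4.000e-04]
side tall_bottle 0.58 [ 0.656   0.3238 -0.0045]
side short_bottle 0.58 [ 0.6797 -0.3239  0.0011]
top stamp_grip 0.75 [0.5156 0.2878 0.0729]
top stamp 0.78 [0.511  0.2893 0.0256]
top violet_pad_top 0.94 [ 0.4601 -0.2033  0.0149]
top blank_top 0.82 [0.6211 0.0701 0.0704]
top blank 0.98 [0.6219 0.0673 0.0633]
top finished 0.8 [ 0.6327 -0.071   0.0638]
top turquoise_pad 0.78 [ 0.4134 -0.3574 -0.001 ]
top tall_bottle 0.75 [6.641e-01 3.266e-01 6.000e-04]
top short_bottle 0.71 [ 6.754e-01 -3.298e-01 -2.000e-04]
```

```bash
python3 -c "
from plant import ctrl
print(ctrl.sign_off())"
```

```text
the job is handed in; nothing more can be done
None
```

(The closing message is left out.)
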